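Find free cells in the covered curing crate and load the fresh moulds

TASK

Put every freshly poured mould standing on the bench, level and upright, down on the floor of an empty cell of its own in the yellow curing crate: with the covers still on, feel through their holes with the red-handled dowel to learn which cells are empty, and never take the cover off a cell that already holds a mould. Leave each newly filled cell open, with its cover lying flat, right way up, on the narrow raised ledge; all other covers stay on their cells. When you have finished, the dowel stands in its stand again, and the bottle, cup and brush are where they were.

Things in the scene. Friction and masses are not known exactly. Their poses are not given: they have to be found in the camera images.
- crate: Yellow curing crate, fixed, 186 x 274 x 79 mm, 2 rows (along its x) by 3 (along its y) of open-topped cells, pitch 88 mm, walls 10 mm. Origin under its centre. Three cells are empty; three each hold an old mould (same shape as the fresh ones, upright, in the middle, sides along the crate's); which ones differs every time and cannot be seen through the covers.
- cell_0 (a point): Centre of the inner floor of cell 0, 6 mm over the bench; axes as the crate's. Row nearer the robot, right (-y). The cell is 78 x 78 mm inside, 73 mm deep. Starts under cover_0.
- cell_1 (a point): Centre of the inner floor of cell 1, 6 mm over the bench; axes as the crate's. Row nearer the robot, middle. The cell is 78 x 78 mm inside, 73 mm deep. Starts under cover_1.
- cell_2 (a point): Centre of the inner floor of cell 2, 6 mm over the bench; axes as the crate's. Row nearer the robot, left (+y). The cell is 78 x 78 mm inside, 73 mm deep. Starts under cover_2.
- cell_3 (a point): Centre of the inner floor of cell 3, 6 mm over the bench; axes as the crate's. Row farther from the robot, right (-y). The cell is 78 x 78 mm inside, 73 mm deep. Starts under cover_3.
- cell_4 (a point): Centre of the inner floor of cell 4, 6 mm over the bench; axes as the crate's. Row farther from the robot, middle. The cell is 78 x 78 mm inside, 73 mm deep. Starts under cover_4.
- cell_5 (a point): Centre of the inner floor of cell 5, 6 mm over the bench; axes as the crate's. Row farther from the robot, left (+y). The cell is 78 x 78 mm inside, 73 mm deep. Starts under cover_5.
- cover_0: Loose grey cover of cell 0, 60 g: rim 74 x 74 x 6 mm, 6 mm thick (drops into the cell mouth, 2 mm play), above it a plate 85 x 85 x 6 mm and in the middle a blue grip bar 34 (x) x 14 (y) x 32 mm tall. A feeler hole 18 x 18 mm centred 22 mm to its own +y is veiled by slit rubber that gives way freely. Origin: centre of the rim's underside, 73 mm over the bench when seated; axes then as the crate's.
- cover_1: Loose grey cover of cell 1, 60 g: rim 74 x 74 x 6 mm, 6 mm thick (drops into the cell mouth, 2 mm play), above it a plate 85 x 85 x 6 mm and in the middle a blue grip bar 34 (x) x 14 (y) x 32 mm tall. A feeler hole 18 x 18 mm centred 22 mm to its own +y is veiled by slit rubber that gives way freely. Origin: centre of the rim's underside, 73 mm over the bench when seated; axes then as the crate's.
- cover_2: Loose grey cover of cell 2, 60 g: rim 74 x 74 x 6 mm, 6 mm thick (drops into the cell mouth, 2 mm play), above it a plate 85 x 85 x 6 mm and in the middle a blue grip bar 34 (x) x 14 (y) x 32 mm tall. A feeler hole 18 x 18 mm centred 22 mm to its own +y is veiled by slit rubber that gives way freely. Origin: centre of the rim's underside, 73 mm over the bench when seated; axes then as the crate's.
- cover_3: Loose grey cover of cell 3, 60 g: rim 74 x 74 x 6 mm, 6 mm thick (drops into the cell mouth, 2 mm play), above it a plate 85 x 85 x 6 mm and in the middle a blue grip bar 34 (x) x 14 (y) x 32 mm tall. A feeler hole 18 x 18 mm centred 22 mm to its own +y is veiled by slit rubber that gives way freely. Origin: centre of the rim's underside, 73 mm over the bench when seated; axes then as the crate's.
- cover_4: Loose grey cover of cell 4, 60 g: rim 74 x 74 x 6 mm, 6 mm thick (drops into the cell mouth, 2 mm play), above it a plate 85 x 85 x 6 mm and in the middle a blue grip bar 34 (x) x 14 (y) x 32 mm tall. A feeler hole 18 x 18 mm centred 22 mm to its own +y is veiled by slit rubber that gives way freely. Origin: centre of the rim's underside, 73 mm over the bench when seated; axes then as the crate's.
- cover_5: Loose grey cover of cell 5, 60 g: rim 74 x 74 x 6 mm, 6 mm thick (drops into the cell mouth, 2 mm play), above it a plate 85 x 85 x 6 mm and in the middle a blue grip bar 34 (x) x 14 (y) x 32 mm tall. A feeler hole 18 x 18 mm centred 22 mm to its own +y is veiled by slit rubber that gives way freely. Origin: centre of the rim's underside, 73 mm over the bench when seated; axes then as the crate's.
- mould_a: Freshly poured white plaster mould, about 0.2 kg, on the bench at the robot's right; loose; may be absent. Square block 64 x 64 x 36 mm with a square spout 26 x 26 x 34 mm in the middle of its top (70 mm overall), amber resin showing in the spout. Origin: centre of the underside, z up, x and y along its sides. Pick it up by the spout.
- mould_b: Freshly poured white plaster mould, about 0.2 kg, on the bench at the robot's right; loose; may be absent. Square block 64 x 64 x 36 mm with a square spout 26 x 26 x 34 mm in the middle of its top (70 mm overall), amber resin showing in the spout. Origin: centre of the underside, z up, x and y along its sides. Pick it up by the spout.
- mould_c: Freshly poured white plaster mould, about 0.2 kg, on the bench at the robot's right; loose; may be absent. Square block 64 x 64 x 36 mm with a square spout 26 x 26 x 34 mm in the middle of its top (70 mm overall), amber resin showing in the spout. Origin: centre of the underside, z up, x and y along its sides. Pick it up by the spout.
- dowel: Wooden feeler dowel, 180 mm, 50 g: shaft 12 mm diameter, then from 140 mm up a round red handle 24 mm diameter. Origin: centre of its lower tip; z runs up to the handle. Starts upright in the stand, leaning up to 0.06 rad. Through a cover's hole its tip stops 36 mm above the cell floor, on the block of an old mould, if the cell is full; it reaches the floor if empty.
- stand: Dark wooden dowel stand, fixed, 60 x 60 x 70 mm, with one upright square hole 15 x 15 mm in the middle of its top, 60 mm deep, for the dowel. Origin under its centre.
- stand_floor (a point): Centre of the bottom of the stand's hole, 10 mm over the bench: the dowel's tip stands here.
- ledge_top (a point): Middle of the upper face of the narrow raised wooden ledge, fixed, beyond the crate: a flat bar 36 mm wide (x), 320 mm long (y), its top 130 mm over the bench, on two steel legs. Axes: x across, y along. Room for three covers side by side (100 mm apart), each balanced across the bar on its rim.
- resin: Amber bottle, 60 mm diameter, 130 mm tall, loose; bystander. Origin under its centre.
- cup: White mixing cup, 72 mm diameter, 70 mm tall, loose; bystander. Origin under its centre.
- brush: Brush lying on the bench; bystander.
Mind the look-alikes: they are no part of the job. What is shaped like the mould_c but green is not meant. What is shaped like the mould_a but turquoise is not meant.

How it is judged:
By the outcome, as a careful person would: the job done as asked, in the order asked, and still so for the second after the job is handed in, with the robot touching nothing.
Of mould_a, mould_b, mould_c only 2 to 3 are there at a start; the rules pass over those that are not, and their reading is None.
At some moment in a run one of mould_a, mould_b, mould_c may be knocked a few centimetres aside while the robot is not near it.
It also fails if it takes over 210 s, if anything falls off the work surface, if the arm or the gripper's body presses on something with over 40 N, if the wrist force passes 120 N, or if a joint passes its speed limit or range.

ROBOT

A 6-joint arm with a two-finger parallel gripper is mounted at the origin on the work surface. World frame = base frame: x ahead of the robot, y to its left, z up, the work surface at z = 0. Lengths are in m, angles in rad, forces in N, time in s.
With the tool pointing down it reaches from about 0.3 to 0.85 m from the base axis. Payload 4.2 kg.
Tool frame: the origin (TCP) lies on the centre line of the jaws, within the pads' length; the fingertips stand 25 mm ahead of it and the grasp point (between the pads) lies 6 mm ahead of it (ctrl.finger_overhang is the x of the fingertips in the tool frame, in m); x points along the fingers, z is the direction in which the jaws open and shut, and the axes are right-handed (so a half turn about x gives the same grasp; the last joint's range is limited). The gripper opens to 91 mm and grips with 3 to 60 N. Pads are 32 mm wide; open, the fingers measure 118 mm over their backs; the gripper's body (76 mm by 178 mm) begins 60 mm behind the grasp point.
Start: joints at [-1.143, 0.32, 1.565, -0, 1.257, -0.02], TCP at [0.249, -0.518, 0.239] pointing down, gripper open.
Joint ranges: [-3.11, 3.11], [-0.84, 2.01], [0.21, 2.61], [-1.34, 4.49], [0.05, 2.63], [-2.56, 2.56]. Speed limits (rad/s): [2.57, 2.57, 3.14, 3.14, 3.14, 3.14].

INTERFACE

Orientations are given as a unit quaternion [w, x, y, z].
In Python, from plant import monitor, vision, sign_off, ctrl gives the robot as it stands.
- The arm moves only by the tool servo_tool, never from a script. Its argument "commands" is a list of rows, each an object of numbers: "dx", "dy", "dz": the shift along the tool's x, y, z in m; "twist": the turn about the tool's x in rad. A call has 1 to 12 rows; each row is the pose to reach, as a shift and turn from the pose commanded when the call began, along the tool's axes at that moment; what a row does not reach only later rows make up. A row lasts 1/10 s, in which the tool goes at most 50 mm and 8.59 degrees, less where a joint would pass 70% of its speed; a pose out of reach is approached as far as the arm can. A call with a gripper value outside its range is refused whole. "gripper" is the opening, from 0 (shut) to 1 (fully open), set as the call begins (left out, the last holds). The fingers move at their own pace and stop on an object; "squeeze" is the grip in N (left out, the last holds). Time passes only in rows, so rows that repeat a pose let the fingers close. It gives the time, the measured TCP pose, the force and the opening at its end, in the units of the state.
- monitor.observe(): the state, without advancing time (a new reading comes with each control period).
- vision.read_camera(name): name is "side" or "top"; returns a dict with "img" (420x560x3 uint8, red, green, blue), "range_z" (420x560 float32, m along the optical axis (not along the pixel's ray), 0 where there is no reading), "K" (3x3 intrinsics, pixels), "xyz" and "rotation" of the camera in the world. Camera axes: x right, y up, looking along -z (the intrinsics and any distortion apply to the point x, -y, -z); pixel columns grow to the right and rows downward; lengths in m; the calibration is good to about 2 mm. A picture is of the moment at which its call begins.
- sign_off(): hands the job in, once; it reports no verdict.
The state is a dict: "time_s": time; "joint_pos": joint angles; "qvel": joint speeds; "joint_efforts": joint torques, N m; "tool_pos": TCP position; "tcp_rot": TCP orientation; "force": force on the tool from outside, world axes, zero at the start; "ft_torque": the same for the moment, N m; "gripper_width": finger opening in m.
Only numpy, scipy, OpenCV 4.12 (cv2) and the standard library are available. Lean on these libraries where they do the work, as an engineer would, in place of code of your own. Each camera call takes 0.05 s, during which the arm holds its last target. There are 200 camera calls.

## Working session

There is one attempt and no reset: what is moved stays moved. The work goes in short steps, Python scripts to look and compute and a tool call to move; the robot and the scene stay as the last step left them, time stands still between calls to the robot, and variables do not carry over. Pictures are saved under pics/ and viewed, about 12 in all and at most 16, crops included, and the job is handed in when it is done.

Besides the shell and the picture viewer there is one more tool, called after ">>>" as name([rows], argument=value, ...), one row to a line, values as JSON. servo_tool: Moves the arm, as the interface text tells. Its arguments: {"type":"object","properties":{"commands":{"type":"array","items":{"type":"object","properties":{"dx":{"type":"number"},"dy":{"type":"number"},"dz":{"type":"number"},"twist":{"type":"number"}}}},"gripper":{"type":"number"},"squeeze":{"type":"number"}},"required":["commands"]}

```bash
ls; mkdir -p pics; cat > h.py <<'E'
import numpy as np, cv2
from plant import monitor, vision, sign_off, ctrl
def cam(n):
    c=vision.read_camera(n); return c
def cloud(c):
    K=np.array(c["K"]);z=c["range_z"];v,u=np.mgrid[:z.shape[0],:z.shape[1]]
    p=np.stack([(u-K[0,2])/K[0,0]*z,-(v-K[1,2])/K[1,1]*z,-z],-1)
    R=np.array(c["rotation"]); 
    if R.size==4:
        from scipy.spatial.transform import Rotation as Ro
        R=Ro.from_quat(np.roll(R.ravel(),-1)).as_matrix()
    P=p@R.T+np.array(c["xyz"]); P[z==0]=np.nan
    return P
def save(c,name,box=None,s=1):
    im=c["img"]
    if box: im=im[box[1]:box[3],box[0]:box[2]]
    cv2.imwrite("pics/"+name,cv2.cvtColor(cv2.resize(im,None,fx=s,fy=s,interpolation=cv2.INTER_CUBIC),cv2.COLOR_RGB2BGR))
def st():
    s=monitor.observe(); return s
E
python3 - <<'E'
from h import *
s=st();print({k:np.round(v,3) for k,v in s.items()})
for n in("top","side"):
    c=cam(n);save(c,n+"0.png");print(n,c["xyz"],c["rotation"],c["K"],[k for k in c])
    np.save(n+"P.npy",cloud(c));np.save(n+"I.npy",c["img"])
E
```

```text
pics
{'time_s': np.float64(0.0), 'joint_pos': array([-1.143,  0.32 ,  1.566,  0.   ,  1.257, -0.02 ]), 'qvel': array([-0.003, -0.001,  0.001, -0.   , -0.   , -0.001]), 'joint_efforts': array([ 1.0000e-03, -4.1245e+01, -2.3197e+01,  7.3000e-02,  4.6000e-02,
       -0.0000e+00]), 'tool_pos': array([ 0.249, -0.518,  0.238]), 'tcp_rot': array([ 0.598,  0.377,  0.599, -0.376]), 'force': array([ 0.395, -0.337,  0.213]), 'ft_torque': array([-0.007,  0.02 ,  0.017]), 'gripper_width': np.float64(0.092)}
top [0.30331693 0.00463016 1.24368856] [-0.69452031 -0.06860737  0.05966277  0.71370507] [[439.46688431   0.         271.90610799]
 [  0.         439.46688431 207.46430442]
 [  0.           0.           1.        ]] ['img', 'range_z', 'K', 'xyz', 'rotation']
side [-0.05864399  0.87903589  0.93976581] [-0.24701332 -0.12130806  0.40781481  0.8706066 ] [[466.06296733   0.         280.51348032]
 [  0.         466.06296733 210.11784799]
 [  0.           0.           1.        ]] ['img', 'range_z', 'K', 'xyz', 'rotation']
```

View pics/top0.png

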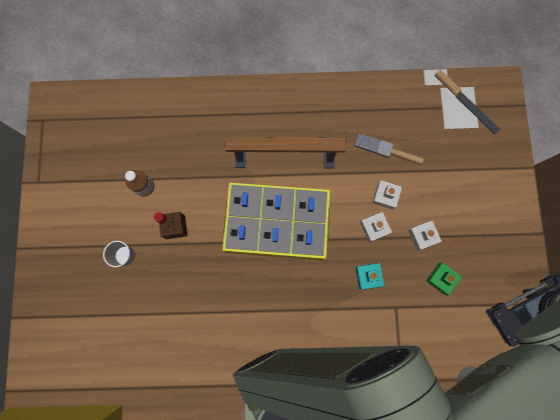

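View pics/side0.png

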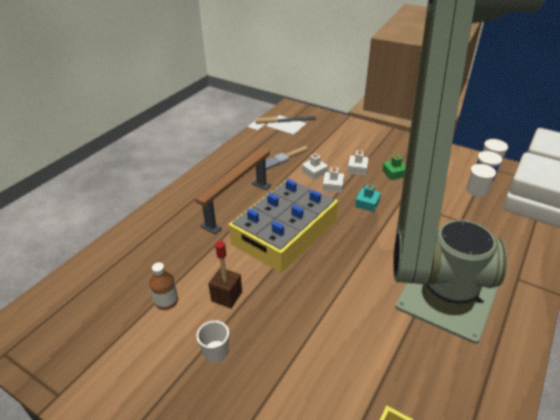

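The top view shows white moulds at (388,194), (376,226) and (426,234). The turquoise (370,276) and green (444,279) ones are look-alikes. The crate is near (277,220), the stand at (172,225), the red handle at (159,217) and the ledge at (285,145).

```bash
cat >> h.py <<'E'
from scipy.spatial.transform import Rotation as Ro
def Rm(c): return Ro.from_quat(np.roll(np.array(c["rotation"]).ravel(),-1)).as_matrix()
def ray(c,uv,h):
    K=np.array(c["K"]);uv=np.atleast_2d(np.array(uv,float))
    d=np.stack([(uv[:,0]-K[0,2])/K[0,0],-(uv[:,1]-K[1,2])/K[1,1],-np.ones(len(uv))],-1)@Rm(c).T
    o=np.array(c["xyz"]);return o+d*((h-o[2])/d[:,2])[:,None]
def rect(m,c,h):  # min-area rectangle of a mask, cast on plane h
    ys,xs=np.nonzero(m);p=ray(c,np.c_[xs,ys],h)[:,:2].astype(np.float32)
    (cx,cy),(w,l),a=cv2.minAreaRect(p*1000);return np.round([cx,cy,w,l,a],1),p.mean(0).round(4)
def blobs(m,amin=25):
    n,L,S,C=cv2.connectedComponentsWithStats(m.astype(np.uint8));return [(L==i,C[i],S[i,4]) for i in range(1,n) if S[i,4]>=amin]
E
cat > m1.py <<'E'
from h import *
for n in("top","side"):
    c=cam(n);P=cloud(c);z=P[...,2];hsv=cv2.cvtColor(c["img"],cv2.COLOR_RGB2HSV);H,S,V=[hsv[...,i].astype(int) for i in range(3)]
    blue=(H>108)&(H<126)&(S>140)&(V>60)&(P[...,0]<.9)
    print(n,"bars")
    for m,ce,a in blobs(blue,15): 
        if z[m].max()<.2 and z[m].min()>.05: t=m&(z>.112);print(ce.round(1),a,t.sum(),"top mean",ray(c,np.argwhere(t)[:,::-1],.117)[:,:2].mean(0).round(4) if t.any() else None, np.nanpercentile(z[m],[5,50,95]).round(3))
    yel=(H>22)&(H<34)&(S>130)&(V>90)&(abs(P[...,0]-.4)<.25)&(abs(P[...,1])<.3)&(z>.07)&(z<.09)
    print("crate",rect(yel,c,.079))
    red=((H<8)|(H>172))&(S>150)&(V>60)&(z>.1)
    for m,ce,a in blobs(red,8):print("red",ce.round(1),a,np.nanmedian(P[m],0).round(3),np.nanpercentile(z[m],[5,95]).round(3))
    x,y=P[...,0],P[...,1]
    st=(abs(z-.07)<.006)&(abs(y-.27)<.12)&(abs(x-.35)<.15)&(V<110); 
    for m,ce,a in blobs(st,30):print("stand",ce,a,rect(m,c,.07))
    le=(abs(z-.13)<.008)&(x>.4)&(x<.75)&(abs(y)<.25)
    for m,ce,a in blobs(le,60):print("ledge",ce,a,rect(m,c,.13),np.nanmedian(z[m]))
    sp=(z>.06)&(z<.08)&(y<-.15)&(x>.15)&(x<.7)
    for m,ce,a in blobs(sp,8):print("spout",ce.round(1),a,rect(m,c,.07),np.nanmedian(z[m]).round(3),np.median(c["img"][m],0))
    bl=(abs(z-.036)<.008)&(y<-.15)&(x>.15)&(x<.7)
    for m,ce,a in blobs(bl,40):print("block",ce.round(1),a,rect(m,c,.036),np.median(c["img"][m],0))
E
python3 m1.py
```

```text
top bars
[244.4 198.7] 62 53 top mean [0.5358 0.0886] [0.1   0.116 0.119]
[277.6 201.4] 57 50 top mean [0.5269 0.0008] [0.107 0.116 0.12 ]
[311.  203.5] 58 56 top mean [ 0.518  -0.0859] [0.113 0.116 0.12 ]
[241.5 232. ] 65 55 top mean [0.4487 0.0975] [0.1   0.116 0.12 ]
[275.  234.2] 61 58 top mean [0.441  0.0101] [0.113 0.116 0.12 ]
[308.9 237.1] 64 63 top mean [ 0.4306 -0.0769] [0.113 0.117 0.119]
crate (array([483.7,   5.9, 275.3, 186.7,  84. ]), array([0.471 , 0.0103], dtype=float32))
red [158.6 216.8] 79 [0.482 0.293 0.189] [0.176 0.193]
stand [170.8381877 227.3236246] 309 (array([475.6, 293.3,  47.3,  60.6,   8.5]), array([0.4724, 0.2912], dtype=float32))
ledge [284.59155804 144.02917443] 1611 (array([676.8, -22.2, 318. ,  38.5,  87.6]), array([ 0.6777, -0.0217], dtype=float32)) 0.12903224779547795
spout [332.6 155.8] 8 (array([ 660. , -155.1,    5.1,    8.7,   25.5]), array([ 0.6598, -0.1552], dtype=float32)) 0.069 [32.5 33.  36.5]
spout [390.2 190.9] 98 (array([ 555. , -306.5,   27.4,   28.2,   72.4]), array([ 0.5557, -0.3065], dtype=float32)) 0.069 [164.5 144.5 133. ]
spout 
[... 3905 characters left out ...]
dtype=float32)) [26. 44. 70.]
block [357.6 163.1] 189 (array([ 434. , -400. ,   63.2,   76.3,   19.3]), array([ 0.4331, -0.396 ], dtype=float32)) [211. 208. 195.]
block [314.5 167. ] 180 (array([ 552.8, -305.1,   70.8,   71.2,   70.7]), array([ 0.5488, -0.2983], dtype=float32)) [205.5 204.  193.5]
block [393.9 167.8] 175 (array([ 315.9, -430.9,   70.9,   72.2,   22.4]), array([ 0.3159, -0.4333], dtype=float32)) [ 64. 140.  74.]
block [333.2 180.1] 201 (array([ 461.9, -266.9,   64. ,   71.2,   22.4]), array([ 0.4597, -0.2633], dtype=float32)) [215. 213. 202.]
block [368.  197.8] 230 (array([ 326.3, -239.1,   64.9,   75.5,    7.5]), array([ 0.324 , -0.2356], dtype=float32)) [ 68.5 165.  154.5]
```

```bash
cat >> h.py <<'E'
def go(t,jaw=None,at=None):
    """shift and twist in tool axes from the present pose to TCP t, jaw axis at world angle jaw (deg, mod 180)"""
    s=st();q=np.array(s["tcp_rot"]);R=Ro.from_quat(np.roll(q,-1)).as_matrix();p=np.array(s["tool_pos"])
    z=R[:,2];j0=np.degrees(np.arctan2(z[1],z[0]))
    o=R.T@(np.array(t)-p);tw=0
    if jaw is not None:
        d=(jaw-j0+90)%180-90; tw=-np.radians(d)  # tool x points down
    print("t",round(s["time_s"],2),"pos",p.round(4),"jaw",round(j0,1),"q6",round(s["joint_pos"][5],2),"F",np.round(s["force"],1),"w",round(s["gripper_width"],4))
    print("  dx %.4f dy %.4f dz %.4f twist %.3f"%(*o,tw),"rows",np.linalg.norm(o)/.05,abs(tw)/.15)
E
python3 - <<'E'
from h import *
s=st();R=Ro.from_quat(np.roll(s["tcp_rot"],-1)).as_matrix();print(R.round(3))
out={}
for n in("top","side"):
    c=cam(n);P=cloud(c);z=P[...,2];hsv=cv2.cvtColor(c["img"],cv2.COLOR_RGB2HSV);H,S,V=[hsv[...,i].astype(int) for i in range(3)]
    m=((H<8)|(H>172))&(S>150)&(V>60)&(z>.1)&(abs(P[...,1]-.3)<.06)
    print(n,"red",rect(m&(z>.184),c,.19),(m&(z>.184)).sum())
    near=(abs(P[...,0]-.478)<.03)&(abs(P[...,1]-.296)<.03)
    for a,b in((.08,.1),(.1,.12),(.12,.14),(.155,.175),(.175,.187)):
        k=near&(z>a)&(z<b); print(a,b,k.sum(),np.nanmedian(P[k],0).round(4) if k.any() else'')
    # dark hole squares on covers
C=np.array([.4830,.0063]);a=np.radians(-5.93);X=np.array([np.cos(a),np.sin(a)]);Y=np.array([-np.sin(a),np.cos(a)])
for i in range(6):
    cc=C+X*(-.044+.088*(i//3))+Y*(-.088+.088*(i%3));print(i,cc.round(4),(cc+.022*Y).round(4))
c=cam("top");save(c,"moulds.png",(340,170,470,300),4)
go([.481,.296,.26],30)
E
```

```text
[[-0.     0.901  0.433]
 [ 0.001  0.433 -0.901]
 [-1.     0.    -0.001]]
top red (array([482.6, 293.7,  22.5,  19.6,   1.1]), array([0.4827, 0.2936], dtype=float32)) 71
0.08 0.1 11 [0.4798 0.2908 0.0873]
0.1 0.12 11 [0.4791 0.2905 0.1155]
0.12 0.14 4 [0.4802 0.2911 0.1261]
0.155 0.175 21 [0.4761 0.2862 0.1666]
0.175 0.187 20 [0.481  0.2883 0.1848]
side red (array([481.3, 294.4,  20.8,  24.2,  37.3]), array([0.4808, 0.2943], dtype=float32)) 63
0.08 0.1 25 [0.4797 0.2961 0.0911]
0.1 0.12 28 [0.4788 0.296  0.1102]
0.12 0.14 30 [0.479  0.2963 0.1297]
0.155 0.175 63 [0.4757 0.3011 0.1655]
0.175 0.187 40 [0.4743 0.2991 0.1813]
0 [ 0.4301 -0.0767] [ 0.4324 -0.0548]
1 [0.4392 0.0108] [0.4415 0.0327]
2 [0.4483 0.0984] [0.4506 0.1203]
3 [ 0.5177 -0.0858] [ 0.5199 -0.0639]
4 [0.5268 0.0018] [0.529  0.0236]
5 [0.5359 0.0893] [0.5381 0.1112]
t 0.35 pos [ 0.249  -0.5182  0.2388] jaw -64.3 q6 -0.02 F [ 0.1 -0.1 -0.1] w 0.0913
  dx -0.0210 dy 0.5617 dz -0.6335 twist 1.495 rows 16.938438306460323 9.966763748373822
```

View pics/moulds.png

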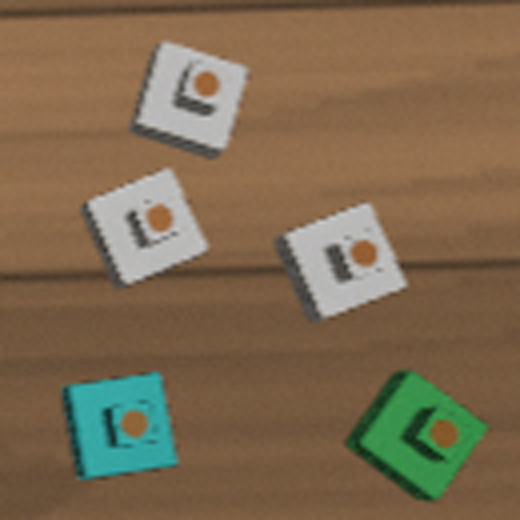

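White moulds are at crop pixels (205,98), (147,228) and (343,260), each with amber in the spout. The turquoise (120,425) and green (418,432) ones are not meant. I'll move to the dowel.

>>> servo_tool([
  {"dx": -0.03,"dy": 0.2,"dz": -0.22,"twist": -0.9},
  {"dx": -0.03,"dy": 0.2,"dz": -0.22,"twist": -0.9},
  {"dx": -0.03,"dy": 0.562,"dz": -0.634,"twist": -1.12},
  {"dx": -0.03,"dy": 0.562,"dz": -0.634,"twist": -1.12},
  {"dx": -0.03,"dy": 0.562,"dz": -0.634,"twist": -1.12},
  {"dx": -0.03,"dy": 0.562,"dz": -0.634,"twist": -1.12},
  {"dx": -0.03,"dy": 0.562,"dz": -0.634,"twist": -1.12},
  {"dx": -0.03,"dy": 0.562,"dz": -0.634,"twist": -1.12},
  {"dx": -0.03,"dy": 0.562,"dz": -0.634,"twist": -1.12},
  {"dx": -0.03,"dy": 0.562,"dz": -0.634,"twist": -1.12},
  {"dx": -0.03,"dy": 0.562,"dz": -0.634,"twist": -1.12},
  {"dx": -0.03,"dy": 0.562,"dz": -0.634,"twist": -1.12},
])

```text
time_s: 1.55
tool_pos: [0.4136, 0.0601, 0.2627]
tcp_rot: [0.708, 0.001, 0.707, -0.001]
force: [1.1, -0.3, -0.0]
gripper_width: 0.0915
```

```bash
python3 - <<'E'
from h import *
go([.481,.294,.26],0)
E
```

```text
t 1.55 pos [0.4136 0.0601 0.2627] jaw -0.2 q6 0.12 F [ 1.1 -0.3 -0. ] w 0.0915
  dx 0.0028 dy 0.2341 dz 0.0667 twist -0.003 rows 4.869190187999595 0.017861930509253273
```

>>> servo_tool([
  {"dy": 0.2,"dz": 0.055},
  {"dy": 0.2,"dz": 0.055},
  {"dy": 0.2,"dz": 0.055},
  {"dy": 0.2,"dz": 0.055},
  {"dy": 0.2,"dz": 0.055},
  {"dy": 0.2,"dz": 0.055},
  {"dy": 0.2,"dz": 0.055},
  {"dy": 0.2,"dz": 0.055},
  {"dy": 0.2,"dz": 0.055},
])

```text
schema error: expected keys dx, dy, dz, twist
```

```bash
python3 - <<'E'
from h import *
go([.481,.294,.174],0)
E
```

```text
t 1.55 pos [0.4136 0.0601 0.2627] jaw -0.2 q6 0.12 F [ 1.1 -0.3 -0. ] w 0.0915
  dx 0.0888 dy 0.2341 dz 0.0666 twist -0.003 rows 5.182247780377638 0.017861930509253273
```

>>> servo_tool([
  {"dx": 0,"dy": 0.2,"dz": 0.055,"twist": 0},
  {"dx": 0,"dy": 0.2,"dz": 0.055,"twist": 0},
  {"dx": 0,"dy": 0.2,"dz": 0.055,"twist": 0},
  {"dx": 0,"dy": 0.2,"dz": 0.055,"twist": 0},
  {"dx": 0,"dy": 0.2,"dz": 0.055,"twist": 0},
  {"dx": 0,"dy": 0.2,"dz": 0.055,"twist": 0},
  {"dx": 0,"dy": 0.2,"dz": 0.055,"twist": 0},
])

```text
time_s: 2.25
tool_pos: [0.4687, 0.2567, 0.2621]
tcp_rot: [0.707, 0.001, 0.707, -0.002]
force: [-0.2, -0.5, 0.1]
gripper_width: 0.0911
```

```bash
python3 - <<'E'
from h import *
go([.481,.294,.174],0)
E
```

```text
t 2.25 pos [0.4687 0.2567 0.2621] jaw -0.2 q6 0.48 F [-0.2 -0.5  0.1] w 0.0911
  dx 0.0881 dy 0.0375 dz 0.0123 twist -0.003 rows 1.9298252898151274 0.022235793675536814
```

>>> servo_tool([
  {"dx": 0,"dy": 0.035,"dz": 0.012,"twist": 0},
  {"dx": 0.045,"dy": 0.035,"dz": 0.012,"twist": 0},
  {"dx": 0.088,"dy": 0.035,"dz": 0.012,"twist": 0},
  {"dx": 0.088,"dy": 0.035,"dz": 0.012,"twist": 0},
  {"dx": 0.088,"dy": 0.035,"dz": 0.012,"twist": 0},
  {"dx": 0.088,"dy": 0.035,"dz": 0.012,"twist": 0},
])

```text
time_s: 2.85
tool_pos: [0.4827, 0.2927, 0.1771]
tcp_rot: [0.709, 0.002, 0.706, -0.001]
force: [-0.4, 0.5, -0.1]
gripper_width: 0.0911
```

>>> servo_tool([
  {"dx": 0,"dy": 0,"dz": 0,"twist": 0},
  {"dx": 0,"dy": 0,"dz": 0,"twist": 0},
  {"dx": 0,"dy": 0,"dz": 0,"twist": 0},
  {"dx": 0,"dy": 0,"dz": 0,"twist": 0},
  {"dx": 0,"dy": 0,"dz": 0,"twist": 0},
  {"dx": 0,"dy": 0,"dz": 0,"twist": 0},
  {"dx": 0,"dy": 0,"dz": 0,"twist": 0},
  {"dx": 0,"dy": 0,"dz": 0,"twist": 0},
], gripper=0, squeeze=35)

```text
time_s: 3.65
tool_pos: [0.4812, 0.2928, 0.1742]
tcp_rot: [0.707, 0.001, 0.707, -0.001]
force: [0.3, -0.1, -0.0]
gripper_width: 0.0298
```

```bash
python3 - <<'E'
from h import *
go([.481,.294,.174],0)
E
```

```text
t 3.65 pos [0.4812 0.2928 0.1742] jaw -0.2 q6 0.53 F [ 0.3 -0.1 -0. ] w 0.0298
  dx 0.0002 dy 0.0012 dz -0.0002 twist -0.003 rows 0.025507438829542744 0.019632386270984386
```

>>> servo_tool([
  {"dx": 0,"dy": 0,"dz": 0,"twist": 0},
  {"dx": 0,"dy": 0,"dz": 0,"twist": 0},
  {"dx": 0,"dy": 0,"dz": 0,"twist": 0},
  {"dx": 0,"dy": 0,"dz": 0,"twist": 0},
])

```text
time_s: 4.05
tool_pos: [0.4814, 0.2928, 0.1742]
tcp_rot: [0.707, 0.001, 0.707, -0.001]
force: [0.8, -0.1, -1.3]
gripper_width: 0.0237
```

>>> servo_tool([
  {"dx": -0.03,"dy": 0,"dz": 0,"twist": 0},
  {"dx": -0.06,"dy": 0,"dz": 0,"twist": 0},
  {"dx": -0.1,"dy": 0,"dz": 0,"twist": 0},
  {"dx": -0.136,"dy": 0,"dz": 0,"twist": 0},
  {"dx": -0.136,"dy": 0,"dz": 0,"twist": 0},
  {"dx": -0.136,"dy": 0,"dz": 0,"twist": 0},
])

```text
time_s: 4.65
tool_pos: [0.4811, 0.2927, 0.3106]
tcp_rot: [0.707, 0.001, 0.707, -0.001]
force: [0.0, 0.6, -0.7]
gripper_width: 0.0235
```

```bash
python3 - <<'E'
from h import *
go([.4506,.1203,.31],0)
c=cam("side");save(c,"lift.png",(150,130,330,310),3)
E
```

```text
t 4.65 pos [0.4811 0.2927 0.3106] jaw -0.2 q6 0.53 F [ 0.   0.6 -0.7] w 0.0235
  dx 0.0005 dy -0.1725 dz -0.0300 twist -0.003 rows 3.502485272831041 0.01974166115351717
```

View pics/lift.png

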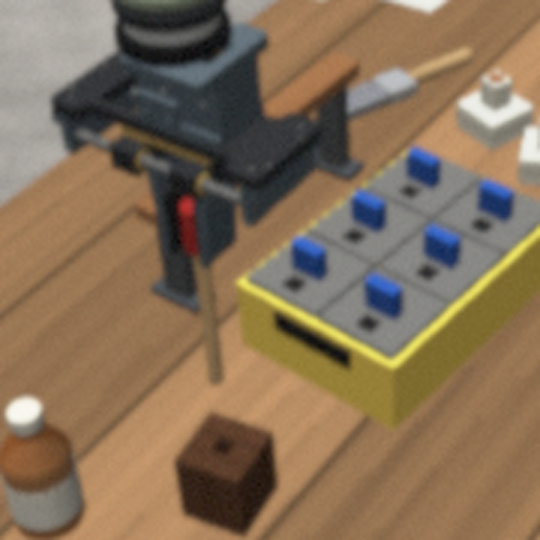

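The dowel is held clear of the stand: handle at crop (188,225), tip at (215,380), leaning slightly. I'll measure the lean.

```bash
cat > lean.py <<'E'
from h import *
s=st();tp=np.array(s["tool_pos"]);print(tp.round(4))
for n in("side","top"):
    c=cam(n);P=cloud(c);z=P[...,2];r=P-tp
    k=(abs(r[...,0])<.03)&(abs(r[...,1])<.03)&(r[...,2]<-.03)&(r[...,2]>-.19)&(z>.09)
    if k.sum()<10: print(n,k.sum());continue
    # silhouette centre per image row band -> line; view-ray midpoint pushed in by radius
    q=P[k]; d=q-np.array(c["xyz"]); d[:,2]=0; d/=np.linalg.norm(d,axis=1)[:,None]
    for a in np.arange(-.17,-.03,.02):
        b=(q[:,2]-tp[2]>a)&(q[:,2]-tp[2]<a+.02)
        if b.sum()>3: print(n,round(a+.01,3),b.sum(),((np.median(q[b],0)+.005*d[b].mean(0))[:2]-tp[:2]).round(4))
    v,u=np.nonzero(k);i=v.argmax();print("lowest px",u[v==v.max()].mean(),v.max(),"z",np.nanmin(z[k]))
E
python3 lean.py
```

```text
[0.4806 0.2925 0.3093]
side -0.16 21 [-0.0007 -0.0007]
side -0.14 30 [-0.0009 -0.0005]
side -0.12 37 [-0.0007 -0.0007]
side -0.1 31 [-0.0011 -0.0001]
side -0.08 34 [-0.0014  0.0002]
side -0.06 35 [-0.001  -0.0003]
side -0.04 26 [-0.0008  0.0004]
lowest px 222.0 259 z 0.14550747072615944
top -0.16 7 [0.0008 0.0016]
top -0.14 12 [-0.0012  0.0017]
top -0.12 11 [-0.      0.0017]
top -0.1 14 [-0.0018  0.0023]
top -0.08 11 [0.0005 0.0016]
top -0.06 6 [0.001  0.0009]
lowest px 162.5 222 z 0.14878506240218492
```

>>> servo_tool([
  {"dx": 0,"dy": -0.05,"dz": -0.009,"twist": 0},
  {"dx": 0,"dy": -0.1,"dz": -0.018,"twist": 0},
  {"dx": 0,"dy": -0.14,"dz": -0.025,"twist": 0},
  {"dx": 0,"dy": -0.172,"dz": -0.03,"twist": 0},
  {"dx": 0,"dy": -0.172,"dz": -0.03,"twist": 0},
  {"dx": 0.02,"dy": -0.172,"dz": -0.03,"twist": 0},
  {"dx": 0.04,"dy": -0.172,"dz": -0.03,"twist": 0},
  {"dx": 0.05,"dy": -0.172,"dz": -0.03,"twist": 0},
  {"dx": 0.055,"dy": -0.172,"dz": -0.03,"twist": 0},
  {"dx": 0.055,"dy": -0.172,"dz": -0.03,"twist": 0},
  {"dx": 0.055,"dy": -0.172,"dz": -0.03,"twist": 0},
])

```text
time_s: 5.9
tool_pos: [0.4512, 0.1212, 0.2558]
tcp_rot: [0.707, 0.001, 0.707, -0.001]
force: [0.2, 0.3, -0.7]
gripper_width: 0.0232
```

```bash
python3 - <<'E'
from h import *
go([.4506,.1203,.248],0)
c=cam("side");P=cloud(c)
a=c["img"][185:265,225:315]
c2=cam("top");b=c2["img"][195:255,215:275]
im=np.hstack([cv2.resize(a,(540,480),interpolation=3),cv2.resize(b,(260,480),interpolation=3)])
c["img"]=im;save(c,"hole.png")
E
```

```text
t 5.9 pos [0.4512 0.1212 0.2558] jaw -0.2 q6 0.24 F [ 0.2  0.3 -0.7] w 0.0232
  dx 0.0078 dy -0.0009 dz -0.0006 twist -0.003 rows 0.15733945898105328 0.017748440282652347
```

View pics/hole.png

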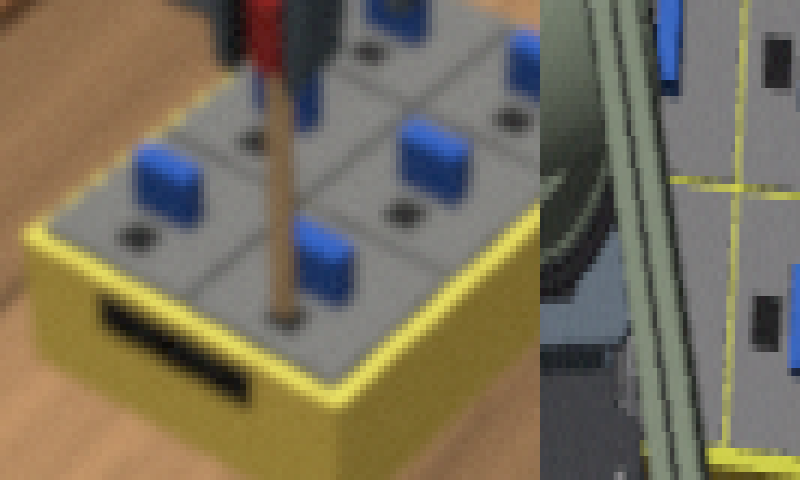

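The tip sits over cover_2's hole, crop (287,312) above the hole at (287,320). Now I'll probe.

>>> servo_tool([
  {"dx": 0.006,"dy": -0.001,"dz": 0,"twist": 0},
  {"dx": 0.012,"dy": -0.001,"dz": 0,"twist": 0},
  {"dx": 0.018,"dy": -0.001,"dz": 0,"twist": 0},
  {"dx": 0.018,"dy": -0.001,"dz": 0,"twist": 0},
])

```text
time_s: 6.4
tool_pos: [0.4501, 0.1196, 0.2362]
tcp_rot: [0.706, 0.001, 0.708, -0.001]
force: [0.8, 0.5, -0.9]
gripper_width: 0.0235
```

>>> servo_tool([
  {"dx": 0.015,"dy": 0,"dz": 0,"twist": 0},
  {"dx": 0.027,"dy": 0,"dz": 0,"twist": 0},
  {"dx": 0.031,"dy": 0,"dz": 0,"twist": 0},
  {"dx": 0.035,"dy": 0,"dz": 0,"twist": 0},
  {"dx": 0.035,"dy": 0,"dz": 0,"twist": 0},
])

```text
time_s: 6.9
tool_pos: [0.4506, 0.1198, 0.202]
tcp_rot: [0.707, 0.001, 0.707, -0.001]
force: [-0.9, 0.1, 0.2]
gripper_width: 0.0233
```

>>> servo_tool([
  {"dx": 0.004,"dy": 0,"dz": 0,"twist": 0},
  {"dx": 0.008,"dy": 0,"dz": 0,"twist": 0},
  {"dx": 0.008,"dy": 0,"dz": 0,"twist": 0},
  {"dx": 0.008,"dy": 0,"dz": 0,"twist": 0},
])

```text
time_s: 7.3
tool_pos: [0.4507, 0.1198, 0.1943]
tcp_rot: [0.707, 0.001, 0.707, -0.001]
force: [0.3, 0.4, -0.2]
gripper_width: 0.0233
```

>>> servo_tool([
  {"dx": 0.01,"dy": 0,"dz": 0,"twist": 0},
  {"dx": 0.02,"dy": 0,"dz": 0,"twist": 0},
  {"dx": 0.02,"dy": 0,"dz": 0,"twist": 0},
  {"dx": 0.02,"dy": 0,"dz": 0,"twist": 0},
])

```text
time_s: 7.7
tool_pos: [0.4504, 0.1198, 0.1738]
tcp_rot: [0.707, 0.001, 0.708, -0.001]
force: [0.1, 0.8, -1.3]
gripper_width: 0.0232
```

>>> servo_tool([
  {"dx": -0.04,"dy": 0,"dz": 0,"twist": 0},
  {"dx": -0.08,"dy": 0,"dz": 0,"twist": 0},
  {"dx": -0.126,"dy": 0,"dz": 0,"twist": 0},
  {"dx": -0.126,"dy": 0,"dz": 0,"twist": 0},
  {"dx": -0.126,"dy": -0.044,"dz": -0.004,"twist": 0},
  {"dx": -0.126,"dy": -0.087,"dz": -0.009,"twist": 0},
  {"dx": -0.126,"dy": -0.087,"dz": -0.009,"twist": 0},
  {"dx": -0.126,"dy": -0.087,"dz": -0.009,"twist": 0},
  {"dx": -0.095,"dy": -0.087,"dz": -0.009,"twist": 0},
  {"dx": -0.08,"dy": -0.087,"dz": -0.009,"twist": 0},
  {"dx": -0.08,"dy": -0.087,"dz": -0.009,"twist": 0},
])

```text
time_s: 8.8
tool_pos: [0.4402, 0.0339, 0.2521]
tcp_rot: [0.705, 0.001, 0.709, -0.001]
force: [-0.3, -0.4, -0.4]
gripper_width: 0.0234
```

>>> servo_tool([
  {"dx": 0.006,"dy": 0,"dz": 0,"twist": 0},
  {"dx": 0.012,"dy": 0,"dz": 0,"twist": 0},
  {"dx": 0.018,"dy": 0,"dz": 0,"twist": 0},
  {"dx": 0.018,"dy": 0,"dz": 0,"twist": 0},
])

```text
time_s: 9.2
tool_pos: [0.4411, 0.033, 0.2357]
tcp_rot: [0.707, 0.001, 0.707, -0.001]
force: [0.1, -1.5, -0.4]
gripper_width: 0.0236
```

>>> servo_tool([
  {"dx": 0.015,"dy": 0,"dz": 0,"twist": 0},
  {"dx": 0.027,"dy": 0,"dz": 0,"twist": 0},
  {"dx": 0.031,"dy": 0,"dz": 0,"twist": 0},
  {"dx": 0.035,"dy": 0,"dz": 0,"twist": 0},
  {"dx": 0.038,"dy": 0,"dz": 0,"twist": 0},
  {"dx": 0.038,"dy": 0,"dz": 0,"twist": 0},
])

```text
time_s: 9.8
tool_pos: [0.4447, 0.0331, 0.2052]
tcp_rot: [0.711, 0.001, 0.703, -0.001]
force: [-5.5, -0.8, 36.2]
gripper_width: 0.0237
```

>>> servo_tool([
  {"dx": -0.02,"dy": 0,"dz": 0,"twist": 0},
  {"dx": -0.06,"dy": 0,"dz": 0,"twist": 0},
  {"dx": -0.102,"dy": 0,"dz": 0,"twist": 0},
  {"dx": -0.102,"dy": 0,"dz": 0,"twist": 0},
  {"dx": -0.102,"dy": -0.044,"dz": -0.004,"twist": 0},
  {"dx": -0.102,"dy": -0.0875,"dz": -0.009,"twist": 0},
  {"dx": -0.102,"dy": -0.0875,"dz": -0.009,"twist": 0},
  {"dx": -0.102,"dy": -0.0875,"dz": -0.009,"twist": 0},
  {"dx": -0.07,"dy": -0.0875,"dz": -0.009,"twist": 0},
  {"dx": -0.056,"dy": -0.0875,"dz": -0.009,"twist": 0},
  {"dx": -0.056,"dy": -0.0875,"dz": -0.009,"twist": 0},
])

```text
time_s: 10.9
tool_pos: [0.4309, -0.0533, 0.2522]
tcp_rot: [0.705, 0.001, 0.709, -0.0]
force: [0.1, -0.5, -0.4]
gripper_width: 0.0231
```

```bash
python3 lean.py
```

```text
[ 0.4309 -0.0533  0.2522]
side -0.16 36 [-0.0055 -0.0229]
side -0.14 72 [-0.0049 -0.0229]
side -0.12 22 [-0.0027 -0.0004]
side -0.1 23 [-0.0029 -0.0008]
side -0.08 27 [-0.0017 -0.0005]
side -0.06 30 [-0.0013 -0.0015]
side -0.04 25 [-0.0014  0.0003]
lowest px 314.0 208 z 0.0903775766841145
top 0
```

>>> servo_tool([
  {"dx": 0,"dy": 0,"dz": 0.002,"twist": 0},
  {"dx": 0.008,"dy": 0,"dz": 0.002,"twist": 0},
  {"dx": 0.016,"dy": 0,"dz": 0.002,"twist": 0},
  {"dx": 0.018,"dy": 0,"dz": 0.002,"twist": 0},
  {"dx": 0.018,"dy": 0,"dz": 0.002,"twist": 0},
])

```text
time_s: 11.5
tool_pos: [0.4338, -0.0546, 0.2358]
tcp_rot: [0.707, 0.001, 0.708, -0.001]
force: [-0.2, 0.5, 0.5]
gripper_width: 0.0234
```

>>> servo_tool([
  {"dx": 0.015,"dy": 0,"dz": 0,"twist": 0},
  {"dx": 0.027,"dy": 0,"dz": 0,"twist": 0},
  {"dx": 0.031,"dy": 0,"dz": 0,"twist": 0},
  {"dx": 0.034,"dy": 0,"dz": 0,"twist": 0},
  {"dx": 0.035,"dy": 0,"dz": 0,"twist": 0},
  {"dx": 0.035,"dy": 0,"dz": 0,"twist": 0},
])

```text
time_s: 12.1
tool_pos: [0.4348, -0.0549, 0.2055]
tcp_rot: [0.708, 0.001, 0.706, -0.001]
force: [-5.0, 1.3, 24.6]
gripper_width: 0.0234
```

>>> servo_tool([
  {"dx": -0.02,"dy": 0,"dz": 0,"twist": 0},
  {"dx": -0.06,"dy": 0,"dz": 0,"twist": 0},
  {"dx": -0.095,"dy": 0,"dz": 0,"twist": 0},
  {"dx": -0.095,"dy": 0,"dz": 0,"twist": 0},
  {"dx": -0.095,"dy": -0.004,"dz": 0.044,"twist": 0},
  {"dx": -0.095,"dy": -0.009,"dz": 0.0875,"twist": 0},
  {"dx": -0.095,"dy": -0.009,"dz": 0.0875,"twist": 0},
  {"dx": -0.095,"dy": -0.009,"dz": 0.0875,"twist": 0},
  {"dx": -0.065,"dy": -0.009,"dz": 0.0875,"twist": 0},
  {"dx": -0.053,"dy": -0.009,"dz": 0.0875,"twist": 0},
  {"dx": -0.053,"dy": -0.009,"dz": 0.0875,"twist": 0},
])

```text
time_s: 13.2
tool_pos: [0.5194, -0.0636, 0.2526]
tcp_rot: [0.705, 0.001, 0.709, -0.001]
force: [0.4, 0.3, 0.1]
gripper_width: 0.0232
```

>>> servo_tool([
  {"dx": 0,"dy": 0,"dz": 0,"twist": 0},
  {"dx": 0.008,"dy": 0,"dz": 0,"twist": 0},
  {"dx": 0.016,"dy": 0,"dz": 0,"twist": 0},
  {"dx": 0.018,"dy": 0,"dz": 0,"twist": 0},
  {"dx": 0.018,"dy": 0,"dz": 0,"twist": 0},
])

```text
time_s: 13.7
tool_pos: [0.5214, -0.0638, 0.2359]
tcp_rot: [0.707, 0.001, 0.707, -0.001]
force: [-0.2, -0.4, -0.5]
gripper_width: 0.0235
```

>>> servo_tool([
  {"dx": 0.015,"dy": 0,"dz": 0,"twist": 0},
  {"dx": 0.027,"dy": 0,"dz": 0,"twist": 0},
  {"dx": 0.031,"dy": 0,"dz": 0,"twist": 0},
  {"dx": 0.034,"dy": 0,"dz": 0,"twist": 0},
  {"dx": 0.035,"dy": 0,"dz": 0,"twist": 0},
  {"dx": 0.035,"dy": 0,"dz": 0,"twist": 0},
])

```text
time_s: 14.3
tool_pos: [0.5218, -0.064, 0.2055]
tcp_rot: [0.708, 0.001, 0.706, -0.001]
force: [-4.6, -0.0, 23.0]
gripper_width: 0.0237
```

>>> servo_tool([
  {"dx": -0.02,"dy": 0,"dz": 0,"twist": 0},
  {"dx": -0.06,"dy": 0,"dz": 0,"twist": 0},
  {"dx": -0.099,"dy": 0,"dz": 0,"twist": 0},
  {"dx": -0.099,"dy": 0,"dz": 0,"twist": 0},
  {"dx": -0.099,"dy": 0.044,"dz": 0.004,"twist": 0},
  {"dx": -0.099,"dy": 0.0875,"dz": 0.009,"twist": 0},
  {"dx": -0.099,"dy": 0.0875,"dz": 0.009,"twist": 0},
  {"dx": -0.099,"dy": 0.0875,"dz": 0.009,"twist": 0},
  {"dx": -0.065,"dy": 0.0875,"dz": 0.009,"twist": 0},
  {"dx": -0.053,"dy": 0.0875,"dz": 0.009,"twist": 0},
  {"dx": -0.053,"dy": 0.0875,"dz": 0.009,"twist": 0},
])

```text
time_s: 15.4
tool_pos: [0.5295, 0.0226, 0.2521]
tcp_rot: [0.705, 0.001, 0.709, -0.002]
force: [0.5, -1.3, -0.7]
gripper_width: 0.0233
```

>>> servo_tool([
  {"dx": 0,"dy": 0,"dz": 0,"twist": 0},
  {"dx": 0.008,"dy": 0,"dz": 0,"twist": 0},
  {"dx": 0.016,"dy": 0,"dz": 0,"twist": 0},
  {"dx": 0.018,"dy": 0,"dz": 0,"twist": 0},
  {"dx": 0.018,"dy": 0,"dz": 0,"twist": 0},
])

```text
time_s: 15.9
tool_pos: [0.5307, 0.0236, 0.2359]
tcp_rot: [0.707, 0.001, 0.707, -0.001]
force: [0.2, -0.1, -0.8]
gripper_width: 0.0234
```

>>> servo_tool([
  {"dx": 0.015,"dy": 0,"dz": 0,"twist": 0},
  {"dx": 0.027,"dy": 0,"dz": 0,"twist": 0},
  {"dx": 0.031,"dy": 0,"dz": 0,"twist": 0},
  {"dx": 0.034,"dy": 0,"dz": 0,"twist": 0},
  {"dx": 0.036,"dy": 0,"dz": 0,"twist": 0},
  {"dx": 0.036,"dy": 0,"dz": 0,"twist": 0},
])

```text
time_s: 16.5
tool_pos: [0.5311, 0.0236, 0.2004]
tcp_rot: [0.707, 0.001, 0.707, -0.001]
force: [0.1, 0.7, -0.6]
gripper_width: 0.0234
```

>>> servo_tool([
  {"dx": 0.01,"dy": 0,"dz": 0,"twist": 0},
  {"dx": 0.02,"dy": 0,"dz": 0,"twist": 0},
  {"dx": 0.026,"dy": 0,"dz": 0,"twist": 0},
  {"dx": 0.026,"dy": 0,"dz": 0,"twist": 0},
])

```text
time_s: 16.9
tool_pos: [0.5301, 0.0236, 0.1729]
tcp_rot: [0.706, 0.001, 0.708, -0.001]
force: [0.3, 0.3, -1.8]
gripper_width: 0.0236
```

>>> servo_tool([
  {"dx": -0.04,"dy": 0,"dz": 0,"twist": 0},
  {"dx": -0.08,"dy": 0,"dz": 0,"twist": 0},
  {"dx": -0.126,"dy": 0,"dz": 0,"twist": 0},
  {"dx": -0.126,"dy": 0,"dz": 0,"twist": 0},
  {"dx": -0.126,"dy": 0.044,"dz": 0.004,"twist": 0},
  {"dx": -0.126,"dy": 0.0875,"dz": 0.009,"twist": 0},
  {"dx": -0.126,"dy": 0.0875,"dz": 0.009,"twist": 0},
  {"dx": -0.126,"dy": 0.0875,"dz": 0.009,"twist": 0},
  {"dx": -0.095,"dy": 0.0875,"dz": 0.009,"twist": 0},
  {"dx": -0.08,"dy": 0.0875,"dz": 0.009,"twist": 0},
  {"dx": -0.08,"dy": 0.0875,"dz": 0.009,"twist": 0},
])

```text
time_s: 18.0
tool_pos: [0.5386, 0.1096, 0.2518]
tcp_rot: [0.705, 0.001, 0.709, -0.002]
force: [-0.0, -0.4, -0.1]
gripper_width: 0.0236
```

>>> servo_tool([
  {"dx": 0,"dy": 0,"dz": 0,"twist": 0},
  {"dx": 0.008,"dy": 0,"dz": 0,"twist": 0},
  {"dx": 0.016,"dy": 0,"dz": 0,"twist": 0},
  {"dx": 0.018,"dy": 0,"dz": 0,"twist": 0},
  {"dx": 0.018,"dy": 0,"dz": 0,"twist": 0},
])

```text
time_s: 18.5
tool_pos: [0.54, 0.111, 0.2359]
tcp_rot: [0.707, 0.001, 0.707, -0.001]
force: [0.4, 1.0, -0.3]
gripper_width: 0.0233
```

>>> servo_tool([
  {"dx": 0.015,"dy": 0,"dz": 0,"twist": 0},
  {"dx": 0.027,"dy": 0,"dz": 0,"twist": 0},
  {"dx": 0.031,"dy": 0,"dz": 0,"twist": 0},
  {"dx": 0.034,"dy": 0,"dz": 0,"twist": 0},
  {"dx": 0.036,"dy": 0,"dz": 0,"twist": 0},
  {"dx": 0.036,"dy": 0,"dz": 0,"twist": 0},
])

```text
time_s: 19.1
tool_pos: [0.5403, 0.1111, 0.2004]
tcp_rot: [0.707, 0.001, 0.707, -0.001]
force: [0.2, -0.7, 0.4]
gripper_width: 0.0234
```

>>> servo_tool([
  {"dx": 0.01,"dy": 0,"dz": 0,"twist": 0},
  {"dx": 0.02,"dy": 0,"dz": 0,"twist": 0},
  {"dx": 0.026,"dy": 0,"dz": 0,"twist": 0},
  {"dx": 0.026,"dy": 0,"dz": 0,"twist": 0},
])

```text
time_s: 19.5
tool_pos: [0.5394, 0.1109, 0.1728]
tcp_rot: [0.706, 0.001, 0.708, -0.001]
force: [0.4, 1.0, 0.6]
gripper_width: 0.0234
```

>>> servo_tool([
  {"dx": -0.04,"dy": 0,"dz": 0,"twist": 0},
  {"dx": -0.08,"dy": 0,"dz": 0,"twist": 0},
  {"dx": -0.13,"dy": 0,"dz": 0,"twist": 0},
  {"dx": -0.13,"dy": 0,"dz": 0,"twist": 0},
  {"dx": -0.13,"dy": 0,"dz": 0,"twist": 0},
])

```text
time_s: 20.0
tool_pos: [0.5406, 0.1111, 0.3055]
tcp_rot: [0.708, 0.001, 0.706, -0.001]
force: [-0.0, 0.8, -1.0]
gripper_width: 0.0235
```

```bash
cat > stand.py <<'E'
from h import *
for n in("top","side"):
    c=cam(n);P=cloud(c);x,y,z=[P[...,i] for i in range(3)];V=c["img"].max(2).astype(int)
    m=(abs(z-.07)<.006)&(abs(y-.292)<.05)&(abs(x-.476)<.05)
    for b,ce,a in blobs(m,60):print(n,"stand",ce.round(1),a,rect(b,c,.07))
    m2=(abs(x-.478)<.014)&(abs(y-.293)<.014)&(z<.08)
    if m2.any():
        t=np.percentile(V[m2],15);print("V",np.percentile(V[m2],[0,10,30,60,90]))
        d=m2&(V<np.percentile(V[m2],60)*.7)
        if d.any():print("hole",d.sum(),rect(d,c,.07))
E
python3 stand.py; python3 lean.py
python3 -c "
from h import *
go([.482,.2928,.31],0)"
```

```text
top stand [164.6 224.7] 263 (array([480.8, 307.7,  60.7,  35.8,  10.2]), array([0.4802, 0.3083], dtype=float32))
V [25.  32.5 51.  70.  75. ]
hole 18 (array([481.5, 295. ,  11.3,   8.1,   0.9]), array([0.4809, 0.2951], dtype=float32))
side stand [224.2 279.7] 472 (array([480.2, 294.5,  64.1,  64.2,   8. ]), array([0.4805, 0.2947], dtype=float32))
V [45.  58.3 77.  89.  93.7]
hole 13 (array([483.8, 291.9,   9.6,  10. ,  16. ]), array([0.4832, 0.2919], dtype=float32))
[0.5394 0.111  0.3029]
side -0.16 15 [-0.0018 -0.0009]
side -0.14 27 [-0.0023 -0.0007]
side -0.12 25 [-0.0026 -0.0002]
side -0.1 31 [-0.0021 -0.0005]
side -0.08 29 [-0.002  -0.0007]
side -0.06 30 [-0.0013 -0.0003]
side -0.04 25 [-0.0009 -0.0002]
lowest px 255.0 215 z 0.11335215523436304
top 9
t 20.2 pos [0.5394 0.1109 0.3025] jaw -0.2 q6 0.19 F [ 0.2  0.5 -0.4] w 0.0236
  dx -0.0075 dy 0.1817 dz -0.0580 twist -0.003 rows 3.8170409488502957 0.019768838748231807
```

>>> servo_tool([
  {"dx": -0.005,"dy": 0.045,"dz": -0.014,"twist": 0},
  {"dx": -0.005,"dy": 0.09,"dz": -0.028,"twist": 0},
  {"dx": -0.005,"dy": 0.135,"dz": -0.042,"twist": 0},
  {"dx": -0.005,"dy": 0.183,"dz": -0.0575,"twist": 0},
  {"dx": -0.005,"dy": 0.183,"dz": -0.0575,"twist": 0},
  {"dx": 0.03,"dy": 0.183,"dz": -0.0575,"twist": 0},
  {"dx": 0.054,"dy": 0.183,"dz": -0.0575,"twist": 0},
  {"dx": 0.054,"dy": 0.183,"dz": -0.0575,"twist": 0},
  {"dx": 0.054,"dy": 0.183,"dz": -0.0575,"twist": 0},
])

```text
time_s: 21.1
tool_pos: [0.4834, 0.2937, 0.2499]
tcp_rot: [0.707, 0.001, 0.708, -0.002]
force: [0.2, -0.2, 0.3]
gripper_width: 0.0233
```

```bash
python3 lean.py; python3 - <<'E'
from h import *
go([.482,.2942,.24],0)
c=cam("side");save(c,"stand1.png",(190,220,270,320),6)
E
```

```text
[0.4834 0.2937 0.2499]
side -0.16 14 [-0.0013 -0.0002]
side -0.14 27 [-0.0022 -0.0006]
side -0.12 28 [-0.0025 -0.0007]
side -0.1 32 [-0.0019 -0.0002]
side -0.08 30 [-0.0015 -0.0002]
side -0.06 32 [-0.0014 -0.0008]
side -0.04 20 [0.0005 0.0013]
lowest px 223.0 275 z 0.0901359069993578
top -0.16 6 [-0.0012  0.0035]
top -0.14 10 [-0.0011  0.003 ]
top -0.12 10 [-0.0001  0.0026]
top -0.1 10 [-0.0013  0.0023]
top -0.08 9 [-0.0001  0.0023]
lowest px 167.0 224 z 0.09184955988211319
t 21.2 pos [0.4842 0.2942 0.2516] jaw -0.2 q6 0.53 F [ 0.4  0.4 -0.4] w 0.0235
  dx 0.0116 dy -0.0000 dz -0.0022 twist -0.004 rows 0.23570925213343807 0.024028527077287854
```

View pics/stand1.png

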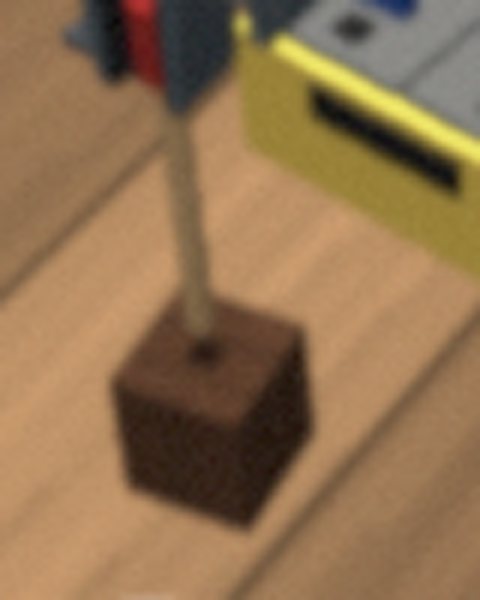

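The tip, crop (203,338), is just over the stand hole at (204,352). The two views agree on a shift of about −1.5 mm in y.

>>> servo_tool([
  {"dx": 0,"dy": -0.0015,"dz": 0,"twist": 0},
  {"dx": 0.008,"dy": -0.0015,"dz": 0,"twist": 0},
  {"dx": 0.016,"dy": -0.0015,"dz": 0,"twist": 0},
  {"dx": 0.022,"dy": -0.0015,"dz": 0,"twist": 0},
  {"dx": 0.022,"dy": -0.0015,"dz": 0,"twist": 0},
])

```text
time_s: 21.75
tool_pos: [0.4829, 0.2925, 0.227]
tcp_rot: [0.707, 0.001, 0.708, -0.001]
force: [0.2, 0.1, -0.5]
gripper_width: 0.0235
```

>>> servo_tool([
  {"dx": 0.012,"dy": 0,"dz": 0,"twist": 0},
  {"dx": 0.024,"dy": 0,"dz": 0,"twist": 0},
  {"dx": 0.036,"dy": 0,"dz": 0,"twist": 0},
  {"dx": 0.046,"dy": 0,"dz": 0,"twist": 0},
  {"dx": 0.05,"dy": 0,"dz": 0,"twist": 0},
  {"dx": 0.05,"dy": 0,"dz": 0,"twist": 0},
])

```text
time_s: 22.35
tool_pos: [0.483, 0.2926, 0.1775]
tcp_rot: [0.707, 0.001, 0.708, -0.001]
force: [-0.5, 0.2, -0.7]
gripper_width: 0.0235
```

>>> servo_tool([
  {"dx": 0.002,"dy": 0,"dz": 0,"twist": 0},
  {"dx": 0.002,"dy": 0,"dz": 0,"twist": 0},
  {"dx": 0.002,"dy": 0,"dz": 0,"twist": 0},
  {"dx": 0.002,"dy": 0,"dz": 0,"twist": 0},
  {"dx": 0.002,"dy": 0,"dz": 0,"twist": 0},
  {"dx": 0.002,"dy": 0,"dz": 0,"twist": 0},
  {"dx": 0.002,"dy": 0,"dz": 0,"twist": 0},
], gripper=0.65)

```text
time_s: 23.05
tool_pos: [0.4833, 0.2927, 0.1764]
tcp_rot: [0.707, 0.001, 0.707, -0.001]
force: [-0.5, 0.4, 0.2]
gripper_width: 0.059
```

>>> servo_tool([
  {"dx": -0.03,"dy": 0,"dz": 0,"twist": 0},
  {"dx": -0.06,"dy": 0,"dz": 0,"twist": 0},
  {"dx": -0.09,"dy": 0,"dz": 0,"twist": 0},
  {"dx": -0.09,"dy": 0,"dz": 0,"twist": 0},
  {"dx": -0.09,"dy": -0.203,"dz": 0.053,"twist": -1.467},
  {"dx": -0.09,"dy": -0.203,"dz": 0.053,"twist": -1.467},
  {"dx": -0.09,"dy": -0.203,"dz": 0.053,"twist": -1.467},
  {"dx": -0.09,"dy": -0.203,"dz": 0.053,"twist": -1.467},
  {"dx": -0.09,"dy": -0.203,"dz": 0.053,"twist": -1.467},
  {"dx": -0.09,"dy": -0.203,"dz": 0.053,"twist": -1.467},
  {"dx": -0.09,"dy": -0.203,"dz": 0.053,"twist": -1.467},
  {"dx": -0.09,"dy": -0.203,"dz": 0.053,"twist": -1.467},
])

```text
time_s: 24.25
tool_pos: [0.5353, 0.089, 0.2654]
tcp_rot: [0.593, -0.385, 0.594, 0.385]
force: [0.1, -0.0, -0.3]
gripper_width: 0.0594
```

```bash
python3 - <<'E'
from h import *
go([.5362,.0893,.18],84.07)
E
```

```text
t 24.25 pos [0.5353 0.089  0.2654] jaw 66.0 q6 -1.01 F [ 0.1 -0.  -0.3] w 0.0594
  dx 0.0854 dy -0.0008 dz 0.0007 twist -0.316 rows 1.7081106470819012 2.1071320612466677
```

>>> servo_tool([
  {"dx": 0.04,"dy": 0,"dz": 0,"twist": -0.275},
  {"dx": 0.083,"dy": 0,"dz": 0,"twist": -0.275},
  {"dx": 0.083,"dy": 0,"dz": 0,"twist": -0.275},
  {"dx": 0.083,"dy": 0,"dz": 0,"twist": -0.275},
  {"dx": 0.083,"dy": 0,"dz": 0,"twist": -0.275},
])

```text
time_s: 24.75
tool_pos: [0.5371, 0.0898, 0.1853]
tcp_rot: [0.538, -0.461, 0.535, 0.46]
force: [-0.6, -0.2, 0.1]
gripper_width: 0.0595
```

```bash
python3 - <<'E'
from h import *
c=cam("side");P=cloud(c);hsv=cv2.cvtColor(c["img"],cv2.COLOR_RGB2HSV);H,S,V=[hsv[...,i].astype(int) for i in range(3)]
m=((H<8)|(H>172))&(S>150)&(V>60)&(abs(P[...,1]-.3)<.08)&(P[...,2]>.1);print("red",np.nanmedian(P[m],0).round(3),np.nanmax(P[m][:,2]).round(3))
go([.5362,.0893,.112],84.07)
E
```

```text
red [0.478 0.298 0.184] 0.193
t 24.8 pos [0.5371 0.0898 0.1855] jaw 81.3 q6 -1.27 F [-0.6 -0.2  0.4] w 0.0589
  dx 0.0735 dy 0.0011 dz -0.0007 twist -0.048 rows 1.4711381896237452 0.31782987789658546
```

>>> servo_tool([
  {"dx": 0.02,"dy": 0.001,"dz": -0.0005,"twist": -0.045},
  {"dx": 0.045,"dy": 0.001,"dz": -0.0005,"twist": -0.045},
  {"dx": 0.065,"dy": 0.001,"dz": -0.0005,"twist": -0.045},
  {"dx": 0.071,"dy": 0.001,"dz": -0.0005,"twist": -0.045},
  {"dx": 0.071,"dy": 0.001,"dz": -0.0005,"twist": -0.045},
  {"dx": 0.071,"dy": 0.001,"dz": -0.0005,"twist": -0.045},
])

```text
time_s: 25.4
tool_pos: [0.5358, 0.0894, 0.1139]
tcp_rot: [0.526, -0.474, 0.525, 0.472]
force: [0.4, -0.1, -0.3]
gripper_width: 0.0593
```

>>> servo_tool([
  {"dx": 0,"dy": 0,"dz": 0,"twist": 0},
  {"dx": 0,"dy": 0,"dz": 0,"twist": 0},
  {"dx": 0,"dy": 0,"dz": 0,"twist": 0},
  {"dx": 0,"dy": 0,"dz": 0,"twist": 0},
  {"dx": 0,"dy": 0,"dz": 0,"twist": 0},
  {"dx": 0,"dy": 0,"dz": 0,"twist": 0},
  {"dx": 0,"dy": 0,"dz": 0,"twist": 0},
  {"dx": 0,"dy": 0,"dz": 0,"twist": 0},
], gripper=0, squeeze=30)

```text
time_s: 26.2
tool_pos: [0.5346, 0.0891, 0.1123]
tcp_rot: [0.525, -0.473, 0.526, 0.473]
force: [0.2, -0.4, 0.3]
gripper_width: 0.0139
```

```bash
python3 - <<'E'
from h import *
go([.5362,.0893,.112],84.07)
E
```

```text
t 26.2 pos [0.5346 0.0891 0.1123] jaw 84.0 q6 -1.32 F [ 0.2 -0.4  0.3] w 0.0139
  dx 0.0003 dy -0.0016 dz 0.0004 twist -0.001 rows 0.033633483589444194 0.00810889743690636
```

>>> servo_tool([
  {"dx": -0.01,"dy": 0,"dz": 0,"twist": 0},
  {"dx": -0.03,"dy": 0,"dz": 0,"twist": 0},
  {"dx": -0.06,"dy": 0,"dz": 0,"twist": 0},
  {"dx": -0.1,"dy": 0,"dz": 0,"twist": 0},
  {"dx": -0.1,"dy": 0,"dz": 0,"twist": 0},
  {"dx": -0.1,"dy": 0,"dz": 0,"twist": 0},
])

```text
time_s: 26.8
tool_pos: [0.5347, 0.0894, 0.2135]
tcp_rot: [0.526, -0.474, 0.525, 0.473]
force: [-0.4, -0.2, -1.8]
gripper_width: 0.0139
```

```bash
python3 - <<'E'
from h import *
go([.6795,.0787,.21],87.7)
for n in ("top","side"):
  c=cam(n);P=cloud(c);x,y,z=[P[...,i] for i in range(3)]
  le=(abs(z-.13)<.008)&(x>.64)&(x<.71)&(abs(y)<.25)
  for m,ce,a in blobs(le,60):
    for lo,hi in((-.17,-.1),(-.1,-.03),(-.03,.05),(.05,.14)):
      k=m&(y>lo)&(y<hi)
      if k.sum()>20:
        q=P[k];print(n,lo,hi,k.sum(),"x 3..97",np.percentile(q[:,0],[2,50,98]).round(4))
E
```

```text
t 26.8 pos [0.5347 0.0894 0.2135] jaw 84.0 q6 -1.32 F [-0.4 -0.2 -1.8] w 0.0139
  dx 0.0038 dy -0.1451 dz 0.0045 twist -0.065 rows 2.9043125536360623 0.43072027258714585
top -0.17 -0.1 352 x 3..97 [0.6569 0.6742 0.6917]
top -0.1 -0.03 353 x 3..97 [0.6593 0.6757 0.6939]
top -0.03 0.05 388 x 3..97 [0.6619 0.6789 0.6964]
side -0.03 0.05 80 x 3..97 [0.6615 0.6762 0.6969]
side 0.05 0.14 285 x 3..97 [0.6635 0.6787 0.6996]
```

>>> servo_tool([
  {"dx": 0,"dy": -0.04,"dz": 0.001,"twist": -0.065},
  {"dx": 0,"dy": -0.08,"dz": 0.002,"twist": -0.065},
  {"dx": 0,"dy": -0.12,"dz": 0.003,"twist": -0.065},
  {"dx": 0,"dy": -0.145,"dz": 0.0045,"twist": -0.065},
  {"dx": 0,"dy": -0.145,"dz": 0.0045,"twist": -0.065},
  {"dx": 0,"dy": -0.145,"dz": 0.0045,"twist": -0.065},
  {"dx": 0.02,"dy": -0.145,"dz": 0.0045,"twist": -0.065},
  {"dx": 0.036,"dy": -0.145,"dz": 0.0045,"twist": -0.065},
  {"dx": 0.042,"dy": -0.145,"dz": 0.0045,"twist": -0.065},
  {"dx": 0.042,"dy": -0.145,"dz": 0.0045,"twist": -0.065},
])

```text
time_s: 27.9
tool_pos: [0.6777, 0.0787, 0.1703]
tcp_rot: [0.509, -0.49, 0.51, 0.49]
force: [0.5, -0.2, -0.9]
gripper_width: 0.0139
```

>>> servo_tool([
  {"dx": 0,"dy": 0,"dz": 0,"twist": 0},
  {"dx": 0,"dy": 0,"dz": 0,"twist": 0},
])

```text
time_s: 28.1
tool_pos: [0.679, 0.0786, 0.1708]
tcp_rot: [0.51, -0.49, 0.51, 0.49]
force: [-0.5, -0.5, -0.8]
gripper_width: 0.0142
```

>>> servo_tool([
  {"dx": 0.0015,"dy": 0,"dz": 0,"twist": 0},
  {"dx": 0.0015,"dy": 0,"dz": 0,"twist": 0},
])

```text
time_s: 28.3
tool_pos: [0.6793, 0.0786, 0.1693]
tcp_rot: [0.51, -0.49, 0.51, 0.49]
force: [-1.0, -0.8, 1.4]
gripper_width: 0.0139
```

>>> servo_tool([
  {"dx": 0,"dy": 0,"dz": 0,"twist": 0},
  {"dx": 0,"dy": 0,"dz": 0,"twist": 0},
  {"dx": 0,"dy": 0,"dz": 0,"twist": 0},
  {"dx": 0,"dy": 0,"dz": 0,"twist": 0},
  {"dx": 0,"dy": 0,"dz": 0,"twist": 0},
  {"dx": -0.02,"dy": 0,"dz": 0,"twist": 0},
  {"dx": -0.05,"dy": 0,"dz": 0,"twist": 0},
  {"dx": -0.05,"dy": 0,"dz": 0,"twist": 0},
  {"dx": -0.05,"dy": 0,"dz": 0,"twist": 0},
], gripper=0.4)

```text
time_s: 29.2
tool_pos: [0.6794, 0.0786, 0.2194]
tcp_rot: [0.51, -0.49, 0.509, 0.49]
force: [0.1, -0.0, 0.1]
gripper_width: 0.0367
```

```bash
python3 - <<'E'
from h import *
go([.5268,.0018,.22],84.07)
c=cam("side");save(c,"led1.png",(180,110,360,250),3)
E
```

```text
t 29.2 pos [0.6794 0.0786 0.2194] jaw 87.7 q6 -1.43 F [ 0.1 -0.   0.1] w 0.0367
  dx -0.0008 dy 0.1495 dz -0.0828 twist 0.064 rows 3.4173142785220203 0.4249984677458437
```

View pics/led1.png

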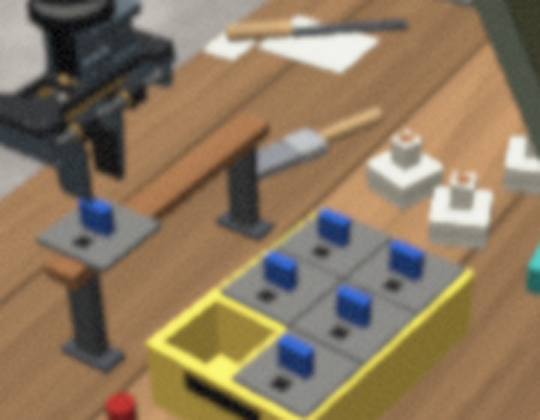

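Cover_5 lies flat on the ledge at crop (98,235), and cell 5 is seen empty at (220,340). Next is cover_4.

>>> servo_tool([
  {"dx": 0,"dy": 0.04,"dz": -0.022,"twist": 0.064},
  {"dx": 0,"dy": 0.08,"dz": -0.044,"twist": 0.064},
  {"dx": 0,"dy": 0.12,"dz": -0.066,"twist": 0.064},
  {"dx": 0,"dy": 0.1495,"dz": -0.083,"twist": 0.064},
  {"dx": 0,"dy": 0.1495,"dz": -0.083,"twist": 0.064},
  {"dx": 0.04,"dy": 0.1495,"dz": -0.083,"twist": 0.064},
  {"dx": 0.08,"dy": 0.1495,"dz": -0.083,"twist": 0.064},
  {"dx": 0.1,"dy": 0.1495,"dz": -0.083,"twist": 0.064},
  {"dx": 0.107,"dy": 0.1495,"dz": -0.083,"twist": 0.064},
  {"dx": 0.107,"dy": 0.1495,"dz": -0.083,"twist": 0.064},
  {"dx": 0.107,"dy": 0.1495,"dz": -0.083,"twist": 0.064},
])

```text
time_s: 30.35
tool_pos: [0.5272, 0.0018, 0.1117]
tcp_rot: [0.525, -0.474, 0.525, 0.473]
force: [0.4, -0.5, 0.1]
gripper_width: 0.0363
```

>>> servo_tool([
  {"dx": 0,"dy": 0,"dz": 0,"twist": 0},
  {"dx": 0,"dy": 0,"dz": 0,"twist": 0},
  {"dx": 0,"dy": 0,"dz": 0,"twist": 0},
  {"dx": 0,"dy": 0,"dz": 0,"twist": 0},
  {"dx": 0,"dy": 0,"dz": 0,"twist": 0},
], gripper=0)

```text
time_s: 30.85
tool_pos: [0.5267, 0.0015, 0.1119]
tcp_rot: [0.525, -0.474, 0.525, 0.473]
force: [-0.1, -0.5, 0.6]
gripper_width: 0.0137
```

```bash
python3 - <<'E'
from h import *
go([.5268,.0018,.112],84.07)
E
```

```text
t 30.85 pos [0.5267 0.0015 0.1119] jaw 84.1 q6 -1.49 F [-0.1 -0.5  0.6] w 0.0137
  dx -0.0001 dy -0.0001 dz 0.0003 twist -0.000 rows 0.005645504681587371 0.0018230487108049488
```

>>> servo_tool([
  {"dx": -0.01,"dy": 0,"dz": 0,"twist": 0},
  {"dx": -0.03,"dy": 0,"dz": 0,"twist": 0},
  {"dx": -0.06,"dy": 0,"dz": 0,"twist": 0},
  {"dx": -0.1,"dy": 0,"dz": 0,"twist": 0},
  {"dx": -0.1,"dy": 0,"dz": 0,"twist": 0},
  {"dx": -0.1,"dy": -0.04,"dz": -0.002,"twist": -0.03},
  {"dx": -0.1,"dy": -0.08,"dz": -0.004,"twist": -0.063},
  {"dx": -0.1,"dy": -0.12,"dz": -0.006,"twist": -0.063},
  {"dx": -0.1,"dy": -0.152,"dz": -0.007,"twist": -0.063},
  {"dx": -0.1,"dy": -0.152,"dz": -0.007,"twist": -0.063},
  {"dx": -0.1,"dy": -0.152,"dz": -0.007,"twist": -0.063},
])

```text
time_s: 31.95
tool_pos: [0.6765, -0.0211, 0.2107]
tcp_rot: [0.509, -0.489, 0.511, 0.49]
force: [-0.1, -1.1, -0.3]
gripper_width: 0.0138
```

>>> servo_tool([
  {"dx": 0.02,"dy": 0,"dz": 0,"twist": 0},
  {"dx": 0.034,"dy": 0,"dz": 0,"twist": 0},
  {"dx": 0.041,"dy": 0,"dz": 0,"twist": 0},
  {"dx": 0.042,"dy": 0,"dz": 0,"twist": 0},
  {"dx": 0.042,"dy": 0,"dz": 0,"twist": 0},
])

```text
time_s: 32.45
tool_pos: [0.6768, -0.0211, 0.1701]
tcp_rot: [0.51, -0.49, 0.51, 0.49]
force: [-0.0, 0.3, -1.0]
gripper_width: 0.0136
```

>>> servo_tool([
  {"dx": 0.001,"dy": 0,"dz": 0,"twist": 0},
  {"dx": 0.001,"dy": 0,"dz": 0,"twist": 0},
])

```text
time_s: 32.65
tool_pos: [0.6771, -0.0211, 0.1691]
tcp_rot: [0.51, -0.49, 0.51, 0.49]
force: [0.4, 0.2, -0.5]
gripper_width: 0.0138
```

>>> servo_tool([
  {"dx": 0,"dy": 0,"dz": 0,"twist": 0},
  {"dx": 0,"dy": 0,"dz": 0,"twist": 0},
  {"dx": 0,"dy": 0,"dz": 0,"twist": 0},
  {"dx": 0,"dy": 0,"dz": 0,"twist": 0},
  {"dx": 0,"dy": 0,"dz": 0,"twist": 0},
  {"dx": -0.02,"dy": 0,"dz": 0,"twist": 0},
  {"dx": -0.05,"dy": 0,"dz": 0,"twist": 0},
  {"dx": -0.05,"dy": 0,"dz": 0,"twist": 0},
  {"dx": -0.05,"dy": 0,"dz": 0,"twist": 0},
], gripper=0.4)

```text
time_s: 33.55
tool_pos: [0.6772, -0.0211, 0.2194]
tcp_rot: [0.51, -0.49, 0.51, 0.489]
force: [-0.3, 0.3, -0.2]
gripper_width: 0.0367
```

>>> servo_tool([
  {"dx": 0,"dy": 0.045,"dz": 0.021,"twist": 0.064},
  {"dx": 0,"dy": 0.09,"dz": 0.042,"twist": 0.064},
  {"dx": 0,"dy": 0.135,"dz": 0.064,"twist": 0.064},
  {"dx": 0,"dy": 0.18,"dz": 0.085,"twist": 0.064},
  {"dx": 0,"dy": 0.233,"dz": 0.11,"twist": 0.064},
  {"dx": 0,"dy": 0.233,"dz": 0.11,"twist": 0.064},
  {"dx": 0,"dy": 0.233,"dz": 0.11,"twist": 0.064},
  {"dx": 0.03,"dy": 0.233,"dz": 0.11,"twist": 0.064},
  {"dx": 0.05,"dy": 0.233,"dz": 0.11,"twist": 0.064},
  {"dx": 0.05,"dy": 0.233,"dz": 0.11,"twist": 0.064},
])

```text
time_s: 34.55
tool_pos: [0.4484, 0.0973, 0.1661]
tcp_rot: [0.524, -0.472, 0.528, 0.474]
force: [-0.7, -0.2, -0.1]
gripper_width: 0.0367
```

```bash
python3 - <<'E'
from h import *
go([.4483,.0984,.112],84.07)
E
```

```text
t 34.55 pos [0.4484 0.0973 0.1661] jaw 83.9 q6 -1.28 F [-0.7 -0.2 -0.1] w 0.0367
  dx 0.0541 dy -0.0001 dz 0.0012 twist -0.002 rows 1.081476517377547 0.014569771932187694
```

>>> servo_tool([
  {"dx": 0.03,"dy": 0,"dz": 0.001,"twist": 0},
  {"dx": 0.05,"dy": 0,"dz": 0.001,"twist": 0},
  {"dx": 0.057,"dy": 0,"dz": 0.001,"twist": 0},
  {"dx": 0.057,"dy": 0,"dz": 0.001,"twist": 0},
  {"dx": 0.057,"dy": 0,"dz": 0.001,"twist": 0},
])

```text
time_s: 35.05
tool_pos: [0.4501, 0.0992, 0.1127]
tcp_rot: [0.526, -0.473, 0.525, 0.473]
force: [1.0, -0.2, 0.4]
gripper_width: 0.0367
```

>>> servo_tool([
  {"dx": 0,"dy": 0,"dz": 0,"twist": 0},
  {"dx": 0,"dy": 0,"dz": 0,"twist": 0},
  {"dx": 0,"dy": 0,"dz": 0,"twist": 0},
  {"dx": 0,"dy": 0,"dz": 0,"twist": 0},
  {"dx": 0,"dy": 0,"dz": 0,"twist": 0},
], gripper=0)

```text
time_s: 35.55
tool_pos: [0.4491, 0.0985, 0.1124]
tcp_rot: [0.525, -0.474, 0.525, 0.473]
force: [0.6, -5.9, 3.7]
gripper_width: 0.014
```

>>> servo_tool([
  {"dx": -0.01,"dy": 0,"dz": 0,"twist": 0},
  {"dx": -0.03,"dy": 0,"dz": 0,"twist": 0},
  {"dx": -0.07,"dy": 0,"dz": 0,"twist": 0},
  {"dx": -0.11,"dy": 0,"dz": 0,"twist": 0},
  {"dx": -0.13,"dy": 0,"dz": 0,"twist": 0},
  {"dx": -0.13,"dy": 0,"dz": 0,"twist": 0},
])

```text
time_s: 36.15
tool_pos: [0.4502, 0.1, 0.2451]
tcp_rot: [0.528, -0.474, 0.523, 0.472]
force: [1.0, 0.4, -1.0]
gripper_width: 0.0136
```

```bash
python3 - <<'E'
from h import *
go([.6743,-.1213,.212],87.7)
E
```

```text
t 36.15 pos [0.4502 0.1    0.2451] jaw 84.0 q6 -1.27 F [ 1.   0.4 -1. ] w 0.0136
  dx 0.0341 dy -0.2457 dz -0.1968 twist -0.065 rows 6.333723604829462 0.43026709026701926
```

>>> servo_tool([
  {"dx": 0,"dy": -0.035,"dz": -0.028,"twist": -0.065},
  {"dx": 0,"dy": -0.07,"dz": -0.056,"twist": -0.065},
  {"dx": 0,"dy": -0.105,"dz": -0.084,"twist": -0.065},
  {"dx": 0,"dy": -0.14,"dz": -0.112,"twist": -0.065},
  {"dx": 0,"dy": -0.175,"dz": -0.14,"twist": -0.065},
  {"dx": 0,"dy": -0.21,"dz": -0.168,"twist": -0.065},
  {"dx": 0,"dy": -0.246,"dz": -0.196,"twist": -0.065},
  {"dx": 0,"dy": -0.246,"dz": -0.196,"twist": -0.065},
  {"dx": 0.03,"dy": -0.246,"dz": -0.196,"twist": -0.065},
  {"dx": 0.055,"dy": -0.246,"dz": -0.196,"twist": -0.065},
  {"dx": 0.055,"dy": -0.246,"dz": -0.196,"twist": -0.065},
])

```text
time_s: 37.25
tool_pos: [0.6695, -0.12, 0.1811]
tcp_rot: [0.508, -0.486, 0.512, 0.494]
force: [-1.0, 0.8, -1.8]
gripper_width: 0.014
```

```bash
python3 - <<'E'
from h import *
go([.6743,-.1213,.1693],87.7)
E
```

```text
t 37.25 pos [ 0.6695 -0.12    0.1811] jaw 87.7 q6 -1.73 F [-1.   0.8 -1.8] w 0.014
  dx 0.0118 dy -0.0050 dz -0.0011 twist 0.000 rows 0.2567590242892742 0.003164514369657768
```

>>> servo_tool([
  {"dx": 0,"dy": -0.001,"dz": 0,"twist": 0},
  {"dx": 0.008,"dy": -0.001,"dz": 0,"twist": 0},
  {"dx": 0.014,"dy": -0.001,"dz": 0,"twist": 0},
  {"dx": 0.014,"dy": -0.001,"dz": 0,"twist": 0},
  {"dx": 0.014,"dy": -0.001,"dz": 0,"twist": 0},
])

```text
time_s: 37.75
tool_pos: [0.674, -0.1214, 0.1731]
tcp_rot: [0.51, -0.49, 0.51, 0.49]
force: [-0.2, 0.2, -0.0]
gripper_width: 0.0137
```

>>> servo_tool([
  {"dx": 0.002,"dy": 0,"dz": 0,"twist": 0},
  {"dx": 0.0035,"dy": 0,"dz": 0,"twist": 0},
  {"dx": 0.0035,"dy": 0,"dz": 0,"twist": 0},
])

```text
time_s: 38.05
tool_pos: [0.6741, -0.1215, 0.1695]
tcp_rot: [0.51, -0.49, 0.51, 0.49]
force: [-0.3, -0.1, -0.2]
gripper_width: 0.0141
```

>>> servo_tool([
  {"dx": 0,"dy": 0,"dz": 0,"twist": 0},
  {"dx": 0,"dy": 0,"dz": 0,"twist": 0},
  {"dx": 0,"dy": 0,"dz": 0,"twist": 0},
  {"dx": 0,"dy": 0,"dz": 0,"twist": 0},
  {"dx": 0,"dy": 0,"dz": 0,"twist": 0},
  {"dx": -0.02,"dy": 0,"dz": 0,"twist": 0},
  {"dx": -0.05,"dy": 0,"dz": 0,"twist": 0},
  {"dx": -0.08,"dy": 0,"dz": 0,"twist": 0},
  {"dx": -0.08,"dy": 0,"dz": 0,"twist": 0},
  {"dx": -0.08,"dy": 0,"dz": 0,"twist": 0},
], gripper=0.5)

```text
time_s: 39.05
tool_pos: [0.6741, -0.1214, 0.2499]
tcp_rot: [0.51, -0.49, 0.51, 0.49]
force: [-0.4, 0.8, -1.1]
gripper_width: 0.0456
```

```bash
cat > moulds.py <<'E'
from h import *
def moulds(xs=(.15,.75),ys=(-.6,-.15)):
    for n in("top","side"):
        c=cam(n);P=cloud(c);x,y,z=[P[...,i] for i in range(3)]
        reg=(x>xs[0])&(x<xs[1])&(y>ys[0])&(y<ys[1])
        for lab,h in(("spout",.07),("block",.036)):
            for m,ce,a in blobs((abs(z-h)<.008)&reg,25 if lab=="spout" else 80):
                col=np.median(c["img"][m],0)
                if col.max()-col.min()<55:print(n,lab,ce.round(0),a,*rect(m,c,h),col)
    return c
if __name__=="__main__":
    c=moulds();save(c,"s2.png",(170,90,450,300),2.8)
    go([.555,-.306,.2],None)
E
python3 moulds.py
```

```text
top spout [390. 191.] 98 [ 555.6 -306.6   26.9   27.6   70.3] [ 0.5555 -0.3068] [156.5 137.5 127.5]
top spout [379. 224.] 97 [ 464.5 -268.5   25.    28.3   24.7] [ 0.4647 -0.2692] [159. 146. 145.]
top spout [430. 233.] 100 [ 437.2 -402.7   25.5   26.9   21.7] [ 0.4372 -0.403 ] [153.5 141.  138. ]
top block [387. 194.] 399 [ 555.3 -306.6   64.5   65.1   70.2] [ 0.5535 -0.3045] [178. 177. 176.]
top block [377. 227.] 369 [ 464.3 -268.4   63.7   65.1   21.6] [ 0.4617 -0.2709] [178. 177. 177.]
top block [424. 235.] 426 [ 437.  -402.1   63.5   65.7   19.4] [ 0.4361 -0.3998] [177. 176. 175.]
side spout [358. 154.] 38 [ 436.9 -399.5   22.9   37.5   31.1] [ 0.4368 -0.4008] [179. 163. 146.]
side spout [315. 157.] 56 [ 553.1 -304.8   34.2   36.2   66. ] [ 0.5525 -0.3055] [185.5 161.5 143. ]
side spout [334. 171.] 50 [ 461.2 -267.2   25.9   35.1   26.5] [ 0.4619 -0.2689] [189. 170. 151.]
side spout [368. 188.] 48 [ 327.2 -242.5   25.3   33.9    8.2] [ 0.3288 -0.24  ] [ 88.5 125.5 112.5]
side block [356. 163.] 147 [ 436.7 -399.7   58.4   75.2   19.8] [ 0.4377 -0.3911] [218. 218. 205.]
side block [315. 167.] 184 [ 552.1 -305.1   70.4   72.    68.7] [ 0.5491 -0.2986] [219.  215.5 204. ]
side block [333. 180.] 208 [ 461.3 -265.5   64.1   74.1   22.5] [ 0.4594 -0.2624] [225.  223.5 214. ]
t 39.15 pos [ 0.6733 -0.1213  0.2479] jaw 87.7 q6 -1.73 F [ 0.2 -0.5  0.2] w 0.0455
  dx 0.0481 dy 0.1107 dz -0.1893 twist 0.000 rows 4.4896191939414605 0.0
```

View pics/s2.png

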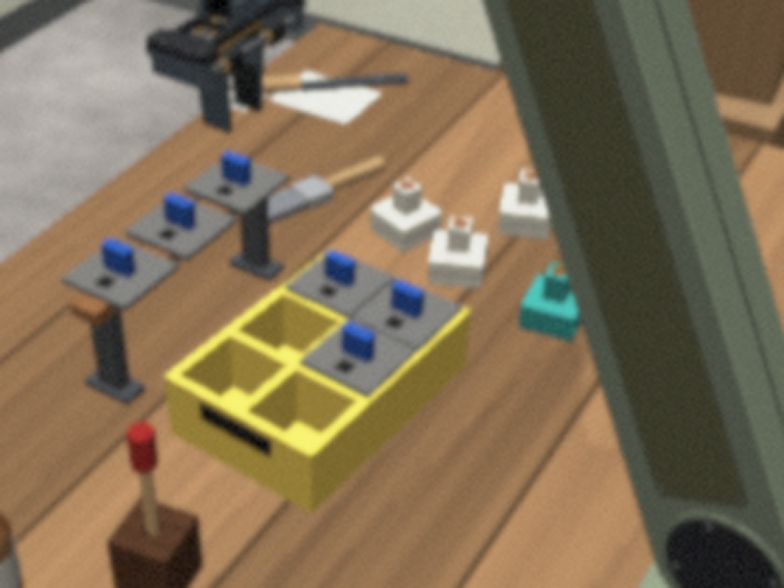

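Three covers lie flat on the ledge: crop (118,270), (180,225) and (237,182). Cells 2, 4 and 5 are open and empty, the dowel stands in the stand at (145,470), and the moulds have not moved. I'll pick the far mould first.

>>> servo_tool([
  {"dx": 0,"dy": 0.025,"dz": -0.042,"twist": 0.15},
  {"dx": 0,"dy": 0.05,"dz": -0.084,"twist": 0.305},
  {"dx": 0,"dy": 0.075,"dz": -0.126,"twist": 0.305},
  {"dx": 0,"dy": 0.1,"dz": -0.168,"twist": 0.305},
  {"dx": 0.03,"dy": 0.111,"dz": -0.189,"twist": 0.305},
  {"dx": 0.07,"dy": 0.111,"dz": -0.189,"twist": 0.305},
  {"dx": 0.11,"dy": 0.111,"dz": -0.189,"twist": 0.305},
  {"dx": 0.13,"dy": 0.111,"dz": -0.189,"twist": 0.305},
  {"dx": 0.13,"dy": 0.111,"dz": -0.189,"twist": 0.305},
  {"dx": 0.13,"dy": 0.111,"dz": -0.189,"twist": 0.305},
])

```text
time_s: 40.15
tool_pos: [0.5554, -0.3058, 0.1189]
tcp_rot: [0.578, -0.406, 0.579, 0.407]
force: [-0.1, -0.8, 0.7]
gripper_width: 0.0463
```

```bash
python3 - <<'E'
from h import *
go([.5545,-.3058,.066],70.2)
from moulds import moulds
moulds((.5,.62),(-.36,-.25))
E
```

```text
t 40.15 pos [ 0.5554 -0.3058  0.1189] jaw 70.2 q6 -1.75 F [-0.1 -0.8  0.7] w 0.0463
  dx 0.0529 dy 0.0008 dz -0.0003 twist 0.001 rows 1.057335803721986 0.005538426132431121
side spout [315. 157.] 51 [ 551.6 -306.1   30.8   36.8   69.5] [ 0.5527 -0.3062] [176. 156. 142.]
side block [314. 167.] 179 [ 553.1 -304.5   72.1   71.1   70.7] [ 0.5496 -0.2988] [216. 212. 203.]
```

Descend, grip, lift.

>>> servo_tool([
  {"dx": 0.03,"dy": 0.001,"dz": 0,"twist": 0},
  {"dx": 0.047,"dy": 0.001,"dz": 0,"twist": 0},
  {"dx": 0.052,"dy": 0.001,"dz": 0,"twist": 0},
  {"dx": 0.052,"dy": 0.001,"dz": 0,"twist": 0},
  {"dx": 0.052,"dy": 0.001,"dz": 0,"twist": 0},
])

```text
time_s: 40.75
tool_pos: [0.5556, -0.3061, 0.0689]
tcp_rot: [0.579, -0.408, 0.578, 0.406]
force: [0.2, 0.5, 0.6]
gripper_width: 0.0453
```

>>> servo_tool([
  {"dx": 0,"dy": 0,"dz": 0,"twist": 0},
  {"dx": 0,"dy": 0,"dz": 0,"twist": 0},
  {"dx": 0,"dy": 0,"dz": 0,"twist": 0},
  {"dx": 0,"dy": 0,"dz": 0,"twist": 0},
  {"dx": 0,"dy": 0,"dz": 0,"twist": 0},
  {"dx": 0,"dy": 0,"dz": 0,"twist": 0},
], gripper=0, squeeze=40)

```text
time_s: 41.35
tool_pos: [0.555, -0.3064, 0.0683]
tcp_rot: [0.578, -0.408, 0.578, 0.406]
force: [-1.5, -3.0, 4.2]
gripper_width: 0.0257
```

>>> servo_tool([
  {"dx": -0.01,"dy": 0,"dz": 0,"twist": 0},
  {"dx": -0.04,"dy": 0,"dz": 0,"twist": 0},
  {"dx": -0.08,"dy": 0,"dz": 0,"twist": 0},
  {"dx": -0.12,"dy": 0,"dz": 0,"twist": 0},
  {"dx": -0.15,"dy": 0,"dz": 0,"twist": 0},
  {"dx": -0.15,"dy": 0,"dz": 0,"twist": 0},
  {"dx": -0.15,"dy": 0,"dz": 0,"twist": 0},
])

```text
time_s: 42.05
tool_pos: [0.5542, -0.3049, 0.217]
tcp_rot: [0.578, -0.406, 0.578, 0.407]
force: [-0.3, -0.4, -2.3]
gripper_width: 0.0258
```

```bash
python3 - <<'E'
from h import *
go([.5272,.0018,.216],84.07)
E
```

```text
t 42.05 pos [ 0.5542 -0.3049  0.217 ] jaw 70.3 q6 -1.75 F [-0.3 -0.4 -2.3] w 0.0258
  dx 0.0013 dy 0.1290 dz 0.2795 twist -0.241 rows 6.157415811810153 1.607836204278564
```

>>> servo_tool([
  {"dx": 0,"dy": 0.02,"dz": 0.043,"twist": -0.05},
  {"dx": 0,"dy": 0.04,"dz": 0.086,"twist": -0.1},
  {"dx": 0,"dy": 0.06,"dz": 0.129,"twist": -0.15},
  {"dx": 0,"dy": 0.08,"dz": 0.172,"twist": -0.2},
  {"dx": 0,"dy": 0.1,"dz": 0.215,"twist": -0.241},
  {"dx": 0,"dy": 0.12,"dz": 0.258,"twist": -0.241},
  {"dx": 0,"dy": 0.129,"dz": 0.279,"twist": -0.241},
  {"dx": 0,"dy": 0.129,"dz": 0.279,"twist": -0.241},
  {"dx": 0,"dy": 0.129,"dz": 0.279,"twist": -0.241},
  {"dx": 0,"dy": 0.129,"dz": 0.279,"twist": -0.241},
])

```text
time_s: 43.05
tool_pos: [0.527, -0.0002, 0.2161]
tcp_rot: [0.525, -0.473, 0.526, 0.474]
force: [0.1, 0.4, -1.5]
gripper_width: 0.0259
```

```bash
python3 - <<'E'
from h import *
go([.5272,.0018,.0755],84.07)
c=cam("side");save(c,"in1.png",(210,120,350,250),4)
E
```

```text
t 43.05 pos [ 5.270e-01 -2.000e-04  2.161e-01] jaw 84.0 q6 -1.49 F [ 0.1  0.4 -1.5] w 0.0259
  dx 0.1406 dy -0.0003 dz 0.0021 twist -0.001 rows 2.8128871392402313 0.007369961928071703
```

View pics/in1.png

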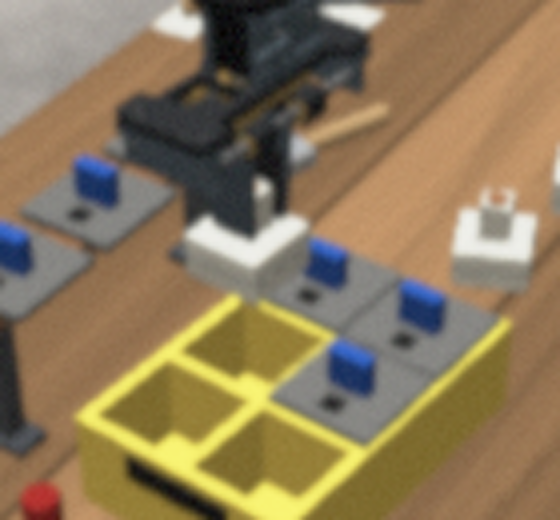

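The mould hangs level above cell 4, block at crop (245,250). I'll lower it.

>>> servo_tool([
  {"dx": 0.02,"dy": 0,"dz": 0.002,"twist": 0},
  {"dx": 0.05,"dy": 0,"dz": 0.002,"twist": 0},
  {"dx": 0.07,"dy": 0,"dz": 0.002,"twist": 0},
  {"dx": 0.09,"dy": 0,"dz": 0.002,"twist": 0},
  {"dx": 0.1,"dy": 0,"dz": 0.002,"twist": 0},
  {"dx": 0.1,"dy": 0,"dz": 0.002,"twist": 0},
])

```text
time_s: 43.7
tool_pos: [0.5268, 0.0019, 0.1159]
tcp_rot: [0.525, -0.472, 0.526, 0.474]
force: [-0.2, -0.2, -1.2]
gripper_width: 0.0261
```

>>> servo_tool([
  {"dx": 0.015,"dy": 0,"dz": 0,"twist": 0},
  {"dx": 0.028,"dy": 0,"dz": 0,"twist": 0},
  {"dx": 0.036,"dy": 0,"dz": 0,"twist": 0},
  {"dx": 0.038,"dy": 0,"dz": 0,"twist": 0},
  {"dx": 0.038,"dy": 0,"dz": 0,"twist": 0},
  {"dx": 0.038,"dy": 0,"dz": 0,"twist": 0},
])

```text
time_s: 44.3
tool_pos: [0.5283, 0.0026, 0.0801]
tcp_rot: [0.526, -0.474, 0.525, 0.473]
force: [-0.4, 0.1, -1.3]
gripper_width: 0.0258
```

>>> servo_tool([
  {"dx": 0.003,"dy": 0,"dz": 0,"twist": 0},
  {"dx": 0.005,"dy": 0,"dz": 0,"twist": 0},
  {"dx": 0.005,"dy": 0,"dz": 0,"twist": 0},
  {"dx": 0.005,"dy": 0,"dz": 0,"twist": 0},
])

```text
time_s: 44.7
tool_pos: [0.5277, 0.0026, 0.0743]
tcp_rot: [0.525, -0.473, 0.525, 0.473]
force: [0.4, 0.3, -1.5]
gripper_width: 0.0255
```

>>> servo_tool([
  {"dx": 0.001,"dy": 0,"dz": 0,"twist": 0},
  {"dx": 0.001,"dy": 0,"dz": 0,"twist": 0},
  {"dx": 0.001,"dy": 0,"dz": 0,"twist": 0},
])

```text
time_s: 45.0
tool_pos: [0.5277, 0.0026, 0.0743]
tcp_rot: [0.525, -0.474, 0.525, 0.473]
force: [-3.4, 0.6, 5.6]
gripper_width: 0.0256
```

>>> servo_tool([
  {"dx": 0,"dy": 0,"dz": 0,"twist": 0},
  {"dx": 0,"dy": 0,"dz": 0,"twist": 0},
  {"dx": 0,"dy": 0,"dz": 0,"twist": 0},
  {"dx": 0,"dy": 0,"dz": 0,"twist": 0},
  {"dx": -0.02,"dy": 0,"dz": 0,"twist": 0},
  {"dx": -0.06,"dy": 0,"dz": 0,"twist": 0},
  {"dx": -0.1,"dy": 0,"dz": 0,"twist": 0},
  {"dx": -0.12,"dy": 0,"dz": 0,"twist": 0},
  {"dx": -0.12,"dy": 0,"dz": 0,"twist": 0},
  {"dx": -0.12,"dy": 0,"dz": 0,"twist": 0},
], gripper=0.4)

```text
time_s: 46.0
tool_pos: [0.5273, 0.0026, 0.1929]
tcp_rot: [0.525, -0.473, 0.525, 0.473]
force: [0.1, 0.7, 0.1]
gripper_width: 0.0364
```

```bash
python3 - <<'E'
from h import *
from moulds import moulds
moulds()
go([.463,-.2678,.19],21.6)
c=cam("side");P=cloud(c);x,y,z=[P[...,i] for i in range(3)]
m=(abs(x-.528)<.03)&(abs(y-.002)<.03)&(abs(z-.076)<.006);print("placed spout",m.sum(),rect(m,c,.076) if m.any() else 0)
E
```

```text
top spout [379. 224.] 99 [ 464.6 -268.9   25.    27.4   24.7] [ 0.4645 -0.2691] [164. 149. 147.]
top spout [430. 233.] 98 [ 437.3 -402.9   25.4   27.    20. ] [ 0.4372 -0.4031] [158.5 147.  144. ]
top block [375. 227.] 421 [ 464.5 -268.5   63.7   65.2   21. ] [ 0.4634 -0.2669] [183. 183. 182.]
top block [424. 235.] 419 [ 437.1 -402.4   63.5   65.1   19.4] [ 0.4362 -0.3999] [182. 181. 181.]
side spout [359. 154.] 48 [ 434.6 -400.7   24.7   40.    16.7] [ 0.4349 -0.4009] [191. 168. 152.]
side spout [334. 171.] 51 [ 462.4 -268.5   25.4   35.2   18.5] [ 0.4618 -0.2686] [194. 172. 154.]
side spout [369. 188.] 61 [ 326.3 -241.4   26.7   36.4    8.2] [ 0.3267 -0.2417] [ 94. 139. 120.]
side block [358. 163.] 188 [ 433.4 -398.1   63.2   80.2   19.3] [ 0.4326 -0.396 ] [224.5 221.5 212.5]
side block [333. 180.] 210 [ 460.5 -263.7   64.8   76.4   24. ] [ 0.4591 -0.2627] [227.5 225.  218. ]
t 46.1 pos [0.5267 0.0026 0.1917] jaw 84.1 q6 -1.48 F [-0.2  0.3 -0.5] w 0.0364
  dx 0.0019 dy 0.0353 dz -0.2756 twist 1.090 rows 5.55699403367613 7.267144174823341
placed spout 64 (array([526.8,   5. ,  28.7,  31.3,  83.9]), array([0.5272, 0.005 ], dtype=float32))
```

>>> servo_tool([
  {"dx": 0,"dy": 0.007,"dz": -0.046,"twist": 0.14},
  {"dx": 0,"dy": 0.014,"dz": -0.092,"twist": 0.28},
  {"dx": 0,"dy": 0.021,"dz": -0.138,"twist": 0.42},
  {"dx": 0,"dy": 0.028,"dz": -0.184,"twist": 0.56},
  {"dx": 0,"dy": 0.035,"dz": -0.23,"twist": 0.7},
  {"dx": 0,"dy": 0.035,"dz": -0.276,"twist": 0.84},
  {"dx": 0,"dy": 0.035,"dz": -0.276,"twist": 0.98},
  {"dx": 0.03,"dy": 0.035,"dz": -0.276,"twist": 1.09},
  {"dx": 0.06,"dy": 0.035,"dz": -0.276,"twist": 1.09},
  {"dx": 0.075,"dy": 0.035,"dz": -0.276,"twist": 1.09},
  {"dx": 0.075,"dy": 0.035,"dz": -0.276,"twist": 1.09},
  {"dx": 0.075,"dy": 0.035,"dz": -0.276,"twist": 1.09},
], gripper=0.5)

```text
time_s: 47.35
tool_pos: [0.4642, -0.2682, 0.1178]
tcp_rot: [0.694, -0.132, 0.695, 0.133]
force: [-0.0, -0.3, -0.3]
gripper_width: 0.0457
```

```bash
python3 - <<'E'
from h import *
go([.463,-.268,.068],21.5)
E
```

```text
t 47.35 pos [ 0.4642 -0.2682  0.1178] jaw 21.6 q6 -0.92 F [-0.  -0.3 -0.3] w 0.0457
  dx 0.0498 dy 0.0005 dz -0.0010 twist 0.002 rows 0.9961219476099089 0.011980644805453924
```

>>> servo_tool([
  {"dx": 0.03,"dy": 0,"dz": -0.001,"twist": 0},
  {"dx": 0.045,"dy": 0,"dz": -0.001,"twist": 0},
  {"dx": 0.0495,"dy": 0,"dz": -0.001,"twist": 0},
  {"dx": 0.0495,"dy": 0,"dz": -0.001,"twist": 0},
  {"dx": 0.0495,"dy": 0,"dz": -0.001,"twist": 0},
])

```text
time_s: 47.85
tool_pos: [0.4642, -0.2691, 0.07]
tcp_rot: [0.695, -0.133, 0.694, 0.132]
force: [0.2, -0.4, 0.3]
gripper_width: 0.0459
```

>>> servo_tool([
  {"dx": 0,"dy": 0,"dz": 0,"twist": 0},
  {"dx": 0,"dy": 0,"dz": 0,"twist": 0},
  {"dx": 0,"dy": 0,"dz": 0,"twist": 0},
  {"dx": 0,"dy": 0,"dz": 0,"twist": 0},
  {"dx": 0,"dy": 0,"dz": 0,"twist": 0},
  {"dx": 0,"dy": 0,"dz": 0,"twist": 0},
], gripper=0)

```text
time_s: 48.45
tool_pos: [0.4638, -0.2688, 0.0694]
tcp_rot: [0.695, -0.133, 0.694, 0.132]
force: [0.2, 1.2, 4.7]
gripper_width: 0.0256
```

>>> servo_tool([
  {"dx": -0.01,"dy": 0,"dz": 0,"twist": 0},
  {"dx": -0.04,"dy": 0,"dz": 0,"twist": 0},
  {"dx": -0.08,"dy": 0,"dz": 0,"twist": 0},
  {"dx": -0.12,"dy": 0,"dz": 0,"twist": 0},
  {"dx": -0.15,"dy": 0,"dz": 0,"twist": 0},
  {"dx": -0.15,"dy": 0,"dz": 0,"twist": 0},
  {"dx": -0.15,"dy": 0,"dz": 0,"twist": 0},
])

```text
time_s: 49.15
tool_pos: [0.4627, -0.2683, 0.2182]
tcp_rot: [0.694, -0.132, 0.695, 0.133]
force: [-1.0, -0.1, -2.6]
gripper_width: 0.0263
```

```bash
python3 - <<'E'
from h import *
go([.5363,.0895,.217],-5.93)
E
```

```text
t 49.15 pos [ 0.4627 -0.2683  0.2182] jaw 21.6 q6 -0.92 F [-1.  -0.1 -2.6] w 0.0263
  dx 0.0013 dy 0.3055 dz 0.2002 twist 0.481 rows 7.305363047363773 3.203425380226303
```

>>> servo_tool([
  {"dx": 0,"dy": 0.038,"dz": 0.025,"twist": -0.14},
  {"dx": 0,"dy": 0.076,"dz": 0.05,"twist": -0.28},
  {"dx": 0,"dy": 0.114,"dz": 0.075,"twist": -0.42},
  {"dx": 0,"dy": 0.152,"dz": 0.1,"twist": -0.56},
  {"dx": 0,"dy": 0.19,"dz": 0.125,"twist": -0.7},
  {"dx": 0,"dy": 0.23,"dz": 0.15,"twist": -0.84},
  {"dx": 0,"dy": 0.27,"dz": 0.175,"twist": -0.98},
  {"dx": 0,"dy": 0.3055,"dz": 0.2,"twist": -1.09},
  {"dx": 0,"dy": 0.3055,"dz": 0.2,"twist": -1.09},
  {"dx": 0,"dy": 0.3055,"dz": 0.2,"twist": -1.09},
  {"dx": 0,"dy": 0.3055,"dz": 0.2,"twist": -1.09},
])

```text
time_s: 50.25
tool_pos: [0.5357, 0.088, 0.2171]
tcp_rot: [0.524, -0.473, 0.527, 0.474]
force: [0.8, -0.5, -2.8]
gripper_width: 0.0257
```

```bash
python3 - <<'E'
from h import *
go([.5363,.0895,.076],84.07)
E
```

```text
t 50.25 pos [0.5357 0.088  0.2171] jaw 84.0 q6 -1.32 F [ 0.8 -0.5 -2.8] w 0.0257
  dx 0.1411 dy -0.0010 dz 0.0018 twist -0.001 rows 2.822771528159352 0.00960826674895316
```

>>> servo_tool([
  {"dx": 0.02,"dy": 0,"dz": 0.001,"twist": 0},
  {"dx": 0.05,"dy": 0,"dz": 0.001,"twist": 0},
  {"dx": 0.07,"dy": 0,"dz": 0.001,"twist": 0},
  {"dx": 0.09,"dy": 0,"dz": 0.001,"twist": 0},
  {"dx": 0.1,"dy": 0,"dz": 0.001,"twist": 0},
  {"dx": 0.1,"dy": 0,"dz": 0.001,"twist": 0},
])

```text
time_s: 50.85
tool_pos: [0.5357, 0.0887, 0.1173]
tcp_rot: [0.525, -0.472, 0.527, 0.474]
force: [-0.5, -0.1, -2.7]
gripper_width: 0.0254
```

>>> servo_tool([
  {"dx": 0.015,"dy": 0,"dz": 0,"twist": 0},
  {"dx": 0.028,"dy": 0,"dz": 0,"twist": 0},
  {"dx": 0.036,"dy": 0,"dz": 0,"twist": 0},
  {"dx": 0.038,"dy": 0,"dz": 0,"twist": 0},
  {"dx": 0.038,"dy": 0,"dz": 0,"twist": 0},
  {"dx": 0.038,"dy": 0,"dz": 0,"twist": 0},
])

```text
time_s: 51.45
tool_pos: [0.5375, 0.09, 0.0816]
tcp_rot: [0.526, -0.474, 0.525, 0.473]
force: [0.3, 0.1, -1.8]
gripper_width: 0.0255
```

>>> servo_tool([
  {"dx": 0.003,"dy": 0,"dz": 0,"twist": 0},
  {"dx": 0.005,"dy": 0,"dz": 0,"twist": 0},
  {"dx": 0.006,"dy": 0,"dz": 0,"twist": 0},
  {"dx": 0.006,"dy": 0,"dz": 0,"twist": 0},
  {"dx": 0.006,"dy": 0,"dz": 0,"twist": 0},
])

```text
time_s: 51.95
tool_pos: [0.5369, 0.0901, 0.0754]
tcp_rot: [0.525, -0.473, 0.525, 0.473]
force: [-1.8, -0.1, 4.1]
gripper_width: 0.0253
```

>>> servo_tool([
  {"dx": 0,"dy": 0,"dz": 0,"twist": 0},
  {"dx": 0,"dy": 0,"dz": 0,"twist": 0},
  {"dx": 0,"dy": 0,"dz": 0,"twist": 0},
  {"dx": 0,"dy": 0,"dz": 0,"twist": 0},
  {"dx": -0.02,"dy": 0,"dz": 0,"twist": 0},
  {"dx": -0.06,"dy": 0,"dz": 0,"twist": 0},
  {"dx": -0.1,"dy": 0,"dz": 0,"twist": 0},
  {"dx": -0.12,"dy": 0,"dz": 0,"twist": 0},
  {"dx": -0.12,"dy": 0,"dz": 0,"twist": 0},
  {"dx": -0.12,"dy": 0,"dz": 0,"twist": 0},
], gripper=0.4)

```text
time_s: 52.95
tool_pos: [0.5366, 0.09, 0.1944]
tcp_rot: [0.525, -0.473, 0.525, 0.473]
force: [-0.3, -0.4, -0.1]
gripper_width: 0.0363
```

```bash
python3 - <<'E'
from h import *
from moulds import moulds
moulds()
go([.4362,-.4018,.19],20)
E
```

```text
top spout [430. 233.] 100 [ 437.1 -402.4   25.4   28.1   20. ] [ 0.4371 -0.4028] [157.  145.  142.5]
top block [424. 235.] 423 [ 436.9 -401.9   63.5   66.3   19.4] [ 0.4359 -0.3997] [182. 182. 181.]
side spout [359. 154.] 47 [ 434.  -399.3   25.2   43.    18.2] [ 0.4345 -0.4013] [195. 170. 154.]
side spout [395. 158.] 30 [ 320.6 -437.9   16.5   43.8   21.5] [ 0.3203 -0.4389] [ 79.5 118.   67.5]
side spout [369. 188.] 63 [ 326.  -239.7   26.8   39.9    8.2] [ 0.3267 -0.2413] [ 92. 139. 119.]
side block [358. 163.] 184 [ 433.9 -399.3   63.5   78.4   17.8] [ 0.4329 -0.3957] [227.5 225.  217. ]
t 53.05 pos [0.536  0.0899 0.1932] jaw 84.1 q6 -1.32 F [-0.3 -0.  -0.6] w 0.0363
  dx 0.0037 dy 0.0483 dz -0.4994 twist 1.118 rows 10.034035133297065 7.452701595698569
```

>>> servo_tool([
  {"dx": 0,"dy": 0.005,"dz": -0.05,"twist": 0.12},
  {"dx": 0,"dy": 0.01,"dz": -0.1,"twist": 0.24},
  {"dx": 0,"dy": 0.015,"dz": -0.15,"twist": 0.36},
  {"dx": 0,"dy": 0.02,"dz": -0.2,"twist": 0.48},
  {"dx": 0,"dy": 0.025,"dz": -0.25,"twist": 0.6},
  {"dx": 0,"dy": 0.03,"dz": -0.3,"twist": 0.72},
  {"dx": 0,"dy": 0.035,"dz": -0.35,"twist": 0.84},
  {"dx": 0,"dy": 0.04,"dz": -0.4,"twist": 0.96},
  {"dx": 0,"dy": 0.045,"dz": -0.45,"twist": 1.08},
  {"dx": 0,"dy": 0.048,"dz": -0.499,"twist": 1.118},
  {"dx": 0,"dy": 0.048,"dz": -0.499,"twist": 1.118},
  {"dx": 0,"dy": 0.048,"dz": -0.499,"twist": 1.118},
], gripper=0.5)

```text
time_s: 54.25
tool_pos: [0.4365, -0.4016, 0.1928]
tcp_rot: [0.696, -0.121, 0.697, 0.123]
force: [-0.3, 0.7, 1.1]
gripper_width: 0.0453
```

>>> servo_tool([
  {"dx": 0.03,"dy": 0,"dz": 0,"twist": 0},
  {"dx": 0.06,"dy": 0,"dz": 0,"twist": 0},
  {"dx": 0.075,"dy": 0,"dz": 0,"twist": 0},
  {"dx": 0.075,"dy": 0,"dz": 0,"twist": 0},
  {"dx": 0.075,"dy": 0,"dz": 0,"twist": 0},
])

```text
time_s: 54.75
tool_pos: [0.4379, -0.4, 0.1198]
tcp_rot: [0.696, -0.123, 0.696, 0.124]
force: [-0.6, 0.5, -0.2]
gripper_width: 0.0456
```

```bash
python3 - <<'E'
from h import *
from moulds import moulds
go([.4362,-.4018,.069],20)
moulds((.38,.5),(-.46,-.34))
E
```

```text
t 54.75 pos [ 0.4379 -0.4     0.1198] jaw 20.1 q6 -1.11 F [-0.6  0.5 -0.2] w 0.0456
  dx 0.0508 dy -0.0011 dz -0.0022 twist 0.002 rows 1.018073473063731 0.011094307417501581
top spout [428. 234.] 65 [ 435.6 -398.4   25.8   17.6   16.8] [ 0.4356 -0.3984] [158. 145. 135.]
top block [420. 236.] 282 [ 434.5 -395.1   63.6   49.6   18.6] [ 0.4342 -0.3888] [186. 185. 184.]
side spout [359. 154.] 45 [ 434.9 -402.2   25.2   36.8   18.2] [ 0.4347 -0.4023] [182. 161. 143.]
side block [358. 163.] 179 [ 434.5 -401.3   63.2   73.5   19.3] [ 0.4329 -0.3968] [218. 215. 202.]
```

>>> servo_tool([
  {"dx": 0.03,"dy": -0.001,"dz": -0.001,"twist": 0},
  {"dx": 0.045,"dy": -0.001,"dz": -0.001,"twist": 0},
  {"dx": 0.0495,"dy": -0.001,"dz": -0.001,"twist": 0},
  {"dx": 0.0495,"dy": -0.001,"dz": -0.001,"twist": 0},
  {"dx": 0.0495,"dy": -0.001,"dz": -0.001,"twist": 0},
])

```text
time_s: 55.35
tool_pos: [0.4376, -0.4032, 0.0717]
tcp_rot: [0.697, -0.124, 0.696, 0.122]
force: [0.6, -0.2, 0.2]
gripper_width: 0.0456
```

>>> servo_tool([
  {"dx": 0,"dy": 0,"dz": 0,"twist": 0},
  {"dx": 0,"dy": 0,"dz": 0,"twist": 0},
  {"dx": 0,"dy": 0,"dz": 0,"twist": 0},
  {"dx": 0,"dy": 0,"dz": 0,"twist": 0},
  {"dx": 0,"dy": 0,"dz": 0,"twist": 0},
  {"dx": 0,"dy": 0,"dz": 0,"twist": 0},
], gripper=0)

```text
time_s: 55.95
tool_pos: [0.4369, -0.4029, 0.0709]
tcp_rot: [0.696, -0.123, 0.696, 0.122]
force: [-1.4, 0.2, 5.3]
gripper_width: 0.0257
```

>>> servo_tool([
  {"dx": -0.01,"dy": 0,"dz": 0,"twist": 0},
  {"dx": -0.04,"dy": 0,"dz": 0,"twist": 0},
  {"dx": -0.08,"dy": 0,"dz": 0,"twist": 0},
  {"dx": -0.12,"dy": 0,"dz": 0,"twist": 0},
  {"dx": -0.155,"dy": 0,"dz": 0,"twist": 0},
  {"dx": -0.155,"dy": 0,"dz": 0,"twist": 0},
  {"dx": -0.155,"dy": 0,"dz": 0,"twist": 0},
])

```text
time_s: 56.65
tool_pos: [0.4368, -0.4023, 0.2255]
tcp_rot: [0.697, -0.123, 0.696, 0.123]
force: [0.0, 0.1, -2.0]
gripper_width: 0.0259
```

```bash
python3 - <<'E'
from h import *
go([.4488,.0988,.22],-5.93)
E
```

```text
t 56.65 pos [ 0.4368 -0.4023  0.2255] jaw 20.0 q6 -1.11 F [ 0.   0.1 -2. ] w 0.0259
  dx 0.0055 dy 0.4668 dz 0.1826 twist 0.453 rows 10.02515606072396 3.0166868706750485
```

>>> servo_tool([
  {"dx": 0,"dy": 0.045,"dz": 0.0175,"twist": 0.05},
  {"dx": 0,"dy": 0.09,"dz": 0.035,"twist": 0.1},
  {"dx": 0,"dy": 0.135,"dz": 0.0525,"twist": 0.15},
  {"dx": 0,"dy": 0.18,"dz": 0.07,"twist": 0.2},
  {"dx": 0,"dy": 0.225,"dz": 0.0875,"twist": 0.25},
  {"dx": 0,"dy": 0.27,"dz": 0.105,"twist": 0.3},
  {"dx": 0,"dy": 0.315,"dz": 0.1225,"twist": 0.35},
  {"dx": 0,"dy": 0.36,"dz": 0.14,"twist": 0.4},
  {"dx": 0,"dy": 0.405,"dz": 0.1575,"twist": 0.453},
  {"dx": 0,"dy": 0.45,"dz": 0.175,"twist": 0.453},
  {"dx": 0,"dy": 0.467,"dz": 0.1825,"twist": 0.453},
  {"dx": 0,"dy": 0.467,"dz": 0.1825,"twist": 0.453},
])

```text
time_s: 57.85
tool_pos: [0.4474, 0.1008, 0.2232]
tcp_rot: [0.705, 0.035, 0.708, -0.035]
force: [0.2, -0.5, -2.0]
gripper_width: 0.0256
```

>>> servo_tool([
  {"dx": 0,"dy": 0,"dz": 0,"twist": 0},
  {"dx": 0,"dy": 0,"dz": 0,"twist": 0},
  {"dx": 0,"dy": 0,"dz": 0,"twist": 0},
])

```text
time_s: 58.15
tool_pos: [0.4485, 0.0975, 0.2249]
tcp_rot: [0.706, 0.037, 0.706, -0.038]
force: [0.6, -0.1, -2.3]
gripper_width: 0.0261
```

```bash
python3 - <<'E'
from h import *
go([.4488,.0988,.0775],-5.93)
E
```

```text
t 58.15 pos [0.4485 0.0975 0.2249] jaw -6.1 q6 0.3 F [ 0.6 -0.1 -2.3] w 0.0261
  dx 0.1474 dy 0.0014 dz 0.0003 twist -0.002 rows 2.9483668013656765 0.015702148173807908
```

>>> servo_tool([
  {"dx": 0.02,"dy": 0.001,"dz": 0,"twist": 0},
  {"dx": 0.05,"dy": 0.001,"dz": 0,"twist": 0},
  {"dx": 0.08,"dy": 0.001,"dz": 0,"twist": 0},
  {"dx": 0.1,"dy": 0.001,"dz": 0,"twist": 0},
  {"dx": 0.106,"dy": 0.001,"dz": 0,"twist": 0},
  {"dx": 0.106,"dy": 0.001,"dz": 0,"twist": 0},
])

```text
time_s: 58.75
tool_pos: [0.4486, 0.099, 0.1189]
tcp_rot: [0.706, 0.037, 0.707, -0.037]
force: [0.1, 0.3, -1.3]
gripper_width: 0.0255
```

>>> servo_tool([
  {"dx": 0.015,"dy": 0,"dz": 0,"twist": 0},
  {"dx": 0.028,"dy": 0,"dz": 0,"twist": 0},
  {"dx": 0.035,"dy": 0,"dz": 0,"twist": 0},
  {"dx": 0.037,"dy": 0,"dz": 0,"twist": 0},
  {"dx": 0.037,"dy": 0,"dz": 0,"twist": 0},
  {"dx": 0.037,"dy": 0,"dz": 0,"twist": 0},
])

```text
time_s: 59.35
tool_pos: [0.4494, 0.0997, 0.083]
tcp_rot: [0.707, 0.037, 0.706, -0.037]
force: [-0.1, -0.6, -1.9]
gripper_width: 0.0258
```

>>> servo_tool([
  {"dx": 0.003,"dy": 0,"dz": 0,"twist": 0},
  {"dx": 0.0055,"dy": 0,"dz": 0,"twist": 0},
  {"dx": 0.006,"dy": 0,"dz": 0,"twist": 0},
  {"dx": 0.006,"dy": 0,"dz": 0,"twist": 0},
  {"dx": 0.006,"dy": 0,"dz": 0,"twist": 0},
])

```text
time_s: 59.85
tool_pos: [0.4489, 0.0997, 0.0768]
tcp_rot: [0.706, 0.037, 0.706, -0.037]
force: [-2.7, -0.2, 6.2]
gripper_width: 0.0256
```

Floor contact. I'll release, rise and move the arm aside for a final look.

>>> servo_tool([
  {"dx": 0,"dy": 0,"dz": 0,"twist": 0},
  {"dx": 0,"dy": 0,"dz": 0,"twist": 0},
  {"dx": 0,"dy": 0,"dz": 0,"twist": 0},
  {"dx": 0,"dy": 0,"dz": 0,"twist": 0},
  {"dx": -0.02,"dy": 0,"dz": 0,"twist": 0},
  {"dx": -0.06,"dy": 0,"dz": 0,"twist": 0},
  {"dx": -0.1,"dy": 0,"dz": 0,"twist": 0},
  {"dx": -0.15,"dy": 0,"dz": 0,"twist": 0},
  {"dx": -0.18,"dy": 0,"dz": 0,"twist": 0},
  {"dx": -0.18,"dy": 0,"dz": 0,"twist": 0},
], gripper=0.4)

```text
time_s: 60.85
tool_pos: [0.4512, 0.1002, 0.2609]
tcp_rot: [0.71, 0.038, 0.703, -0.036]
force: [-0.2, 0.3, 0.5]
gripper_width: 0.0369
```

>>> servo_tool([
  {"dx": 0,"dy": -0.04,"dz": 0,"twist": 0},
  {"dx": 0,"dy": -0.08,"dz": 0,"twist": 0},
  {"dx": 0,"dy": -0.12,"dz": 0,"twist": 0},
  {"dx": 0,"dy": -0.17,"dz": -0.01,"twist": 0},
  {"dx": 0,"dy": -0.22,"dz": -0.02,"twist": 0},
  {"dx": 0,"dy": -0.27,"dz": -0.03,"twist": 0},
  {"dx": 0,"dy": -0.32,"dz": -0.04,"twist": 0},
  {"dx": 0,"dy": -0.37,"dz": -0.05,"twist": 0},
  {"dx": 0,"dy": -0.42,"dz": -0.06,"twist": 0},
  {"dx": 0,"dy": -0.42,"dz": -0.06,"twist": 0},
  {"dx": 0,"dy": -0.42,"dz": -0.06,"twist": 0},
  {"dx": 0,"dy": -0.42,"dz": -0.06,"twist": 0},
])

```text
time_s: 62.05
tool_pos: [0.3455, -0.3106, 0.2555]
tcp_rot: [0.706, 0.037, 0.707, -0.036]
force: [-0.2, 0.3, -0.2]
gripper_width: 0.0364
```

```bash
python3 m1.py | egrep -v "None|block" | egrep "top|red|stand|ledge|spout|crate|^\["; python3 - <<'E'
from h import *
c=cam("top");save(c,"final_top.png",(90,110,450,300),2.2)
P=cloud(c);x,y,z=[P[...,i] for i in range(3)]
for n,c in(("top",c),("side",cam("side"))):
  P=cloud(c);x,y,z=[P[...,i] for i in range(3)]
  for cx,cy in((.5268,.0018),(.5359,.0893),(.4483,.0984)):
    m=(abs(x-cx)<.025)&(abs(y-cy)<.025);s=m&(abs(z-.076)<.007);b=(abs(x-cx)<.036)&(abs(y-cy)<.036)&(abs(z-.042)<.006);print(n,"mould spout",s.sum(),rect(s,c,.076) if s.any() else '',np.nanmedian(z[s]).round(4) if s.any() else '',"block",b.sum(),np.nanmedian(z[b]).round(4) if b.any() else '')
c=cam("side");save(c,"final_side.png",(140,90,400,370),2.1);print(st()["time_s"])
E
```

```text
top bars
[245.  139.6] 69 69 top mean [0.6977 0.0838] [0.167 0.173 0.177]
[283.9 140.2] 73 73 top mean [ 0.6927 -0.0207] [0.158 0.172 0.176]
[323.  139.5] 60 60 top mean [ 0.6915 -0.1253] [0.17  0.173 0.176]
[311.  204.3] 66 58 top mean [ 0.5169 -0.0859] [0.105 0.117 0.12 ]
[275.2 235.3] 60 59 top mean [0.4372 0.0098] [0.113 0.116 0.12 ]
[308.9 237.1] 64 62 top mean [ 0.4306 -0.0768] [0.112 0.116 0.12 ]
crate (array([483.9,   5.8, 275.5, 186.5,  84. ]), array([0.4919, 0.0344], dtype=float32))
red [158.6 216.9] 83 [0.482 0.293 0.189] [0.174 0.192]
stand [170.7980456 227.3713355] 307 (array([475.7, 293.2,  47. ,  60.1,   8. ]), array([0.4723, 0.2913], dtype=float32))
ledge [226.87878788 143.1969697 ] 66 (array([683.9, 130.7,  10.7,  36.2,  89.5]), array([0.6847, 0.131 ], dtype=float32)) 0.12923694290165377
ledge [264.53164557 144.01265823] 79 (array([678. ,  30.7,  17.1,  37. ,  84.5]), array([0.6794, 0.0312], dtype=float32)) 0.12938257972820977
ledge [302.46987952 144.1686747 ] 83 (array([675.2, -70. ,  36.3,  17.8,   2.4]), array([ 0.6758, -0.0691], dtype=float32)) 0.1286079829574140
[... 2201 characters left out ...]
0.5294, 0.0046], dtype=float32)) 0.0754 block 404 0.0411
top mould spout 92 (array([539.4,  93.1,  24.6,  24.9,  88.4]), array([0.5394, 0.0922], dtype=float32)) 0.0753 block 386 0.0412
top mould spout 96 (array([446.8,  98.4,  26.7,  24.2,  88.4]), array([0.447 , 0.0977], dtype=float32)) 0.0752 block 422 0.0415
side mould spout 71 (array([526.7,   6.3,  33.8,  30.1,  89.5]), array([0.5269, 0.0055], dtype=float32)) 0.0755 block 21 0.0427
side mould spout 74 (array([537.2,  93. ,  31.7,  30.4,  82.2]), array([0.5376, 0.0926], dtype=float32)) 0.0754 block 31 0.044
side mould spout 80 (array([445.5,  97.6,  29.4,  27.3,  87.2]), array([0.4455, 0.0977], dtype=float32)) 0.0758 block 44 0.0424
62.3
```

View pics/final_top.png

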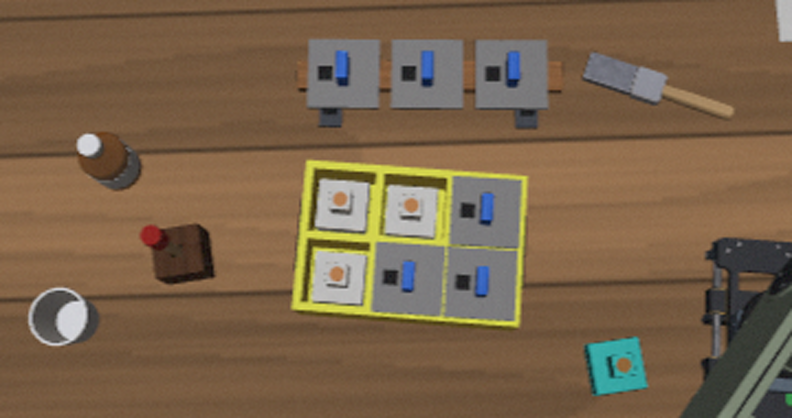

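View pics/final_side.png

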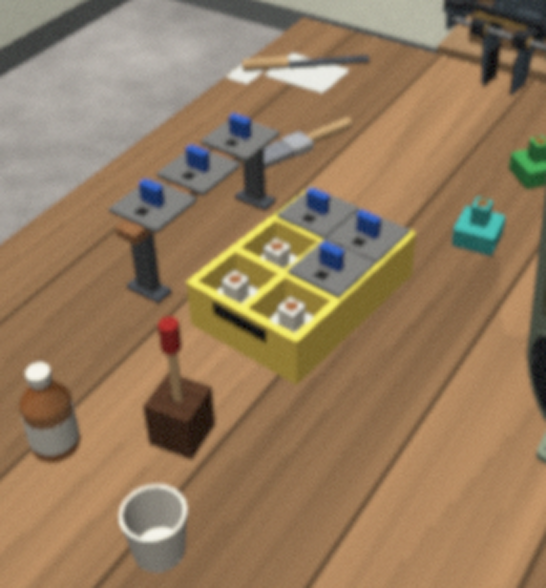

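All three moulds sit level in cells 2, 4 and 5, with spouts at about 75.5 mm. Three covers are flat on the ledge, covers 0, 1 and 3 are still on, and the dowel is in the stand. The bottle, cup and brush are in place. I'll hand it in.

```bash
python3 -c "
from h import *
print(sign_off())"
```

```text
the job is handed in; nothing more can be done
None
```

The job is handed in at about 62 s of robot time. All three white moulds are in their own empty cells of the crate.

**Feeling:** I felt through all six covers with the dowel. Cells 0, 1 and 3 are full: the dowel stopped on an old mould with 23–36 N. Cells 2, 4 and 5 are empty: the tip went down to about 9 mm above the bench without resistance. I then put the dowel back in its stand.

**Placing:** I moved covers 5, 4 and 2 onto the ledge and set the moulds in cells 4, 5 and 2 by their spouts.

**Last checks, both cameras:**
- **Moulds:** spout tops measured about 75.5 mm over the bench (76 mm expected) and block tops 41–44 mm (42 mm expected), so they are level on the floor. They stand within about 4 mm of their cell centres.
- **Covers:** the three moved covers lie flat and right way up on the ledge, with bar tops about 173 mm (174 mm expected). Covers 0, 1 and 3 are still on their cells; cover 1 shifted about 3 mm in its play but is still seated (bar top 116 mm).
- **Dowel and other items:** the dowel stands in its stand with its handle top at about 0.19 m, leaning slightly as at the start. I judged the bottle, cup, brush and both look-alikes unmoved from the pictures; only the look-alikes' positions were also measured.

No check failed. The two cameras disagreed by 2–3 mm on positions, within their calibration.

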